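Make the cleaner ready for dosing

ROBOT

A 6-joint arm with a two-finger parallel gripper is mounted at the origin on a cart in front of the work surface, level with it; the furniture and walls round the work are solid. World frame = base frame: x ahead of the robot, y to its left, z up, the work surface at z = 0. Lengths are in mm, angles in rad, forces in N, time in s.
With the tool pointing down it reaches from about 275 to 975 mm from the base axis. Payload 8.4 kg.
Tool frame: the origin (TCP) lies midway between the tips of the shut fingers; the grasp point (between the pads) lies 19 mm behind it; z points along the fingers, x is the direction in which the jaws open and shut, and the axes are right-handed (so a half turn about z gives the same grasp; the last joint's range is limited). The gripper opens to 92 mm and grips with 3 to 60 N. Pads are 20 mm wide; open, the fingers measure 128 mm over their backs; the gripper's body (75 mm by 189 mm) begins 69 mm behind the grasp point.
Start: joints at [1.332, 0.353, 1.633, -0, 1.155, -0.002], TCP at [146.619, 607.561, 184.083] pointing down, gripper open.
Joint ranges: [-2.63, 2.63], [-0.92, 2.1], [0.06, 2.66], [-1.3, 4.44], [0, 2.69], [-3.02, 3.02]. Speed limits (rad/s): [2.22, 2.22, 2.79, 3.14, 3.14, 3.14].

INTERFACE

Orientations are given as a 3x3 rotation matrix whose columns are the frame's x, y, z axes.
In Python, from rig import * gives the robot as it stands.
- The arm moves only by the tool move_arm, never from a script. Its argument "plan" is a list of rows, each an object of numbers: "rx", "ry", "rz": the turn, a rotation vector about the tool's x, y, z in degrees; "dx", "dy", "dz": the shift along the tool's x, y, z in mm; "claw": the closure, from -1 (fully open) to 1 (shut). A call has 1 to 20 rows; each row is the pose to reach, as a shift and turn from the pose measured when the call began, along the tool's axes at that moment; what a row does not reach only later rows make up. A row lasts 1/12 s, in which the tool goes at most 41.7 mm and 7.16 degrees, less where a joint would pass 70% of its speed; a pose out of reach is approached as far as the arm can. A call with a gripper value outside its range is refused whole. The fingers move at their own pace and stop on an object; "squeeze" is the grip in N (left out, the last holds). Time passes only in rows, so rows that repeat a pose let the fingers close. It gives the time, the measured TCP pose, the force and the opening at its end, in the units of the state.
- get_state(): the state, without advancing time (a new reading comes with each control period).
- capture(name): name is "scene" or "top"; returns a dict with "frame" (420x560x3 uint8, blue, green, red), "K" (3x3 intrinsics, pixels), "extrinsics" (4x4, takes a point from world to camera coordinates). Camera axes: x right, y down, z forward; pixel columns grow to the right and rows downward; lengths in mm; the calibration is good to about 2 mm. A picture is of the moment at which its call begins. There is no depth.
- finish_job(): hands the job in, once; it reports no verdict.
Trained networks look in a picture, given as the dict that the camera call returned (one of the last four; its "shot" number tells which), for a name from the list of things; names that differ only in an ending like _2 or _b are one class to them, and where a whole thing is asked for, a point or a joint stands for the part that bears it (a point fixed in the world has none). Each returns a list of dicts, best first, with "score" (0 to 1); they miss things now and then, are a little off and sometimes report something else, mostly with a low value. They report only what shows in the picture. A call takes as long as a camera call. They do not tell look-alikes from the thing itself.
- boxes_of(name, picture): "location" ([column, row] as shares, 0 to 1, of the picture: columns of its width, rows of its height, amid what is visible of it).
The state is a dict: "time": time; "qpos": joint angles; "qvel": joint speeds; "tau": joint torques, N m; "eef_pos": TCP position; "tcp_rot": TCP orientation; "force": force on the tool from outside, world axes, zero at the start; "moment": the same for the moment, N m; "opening": finger opening in mm.
Only numpy, scipy, OpenCV 4.12 (cv2) and the standard library are available. Lean on these libraries where they do the work, as an engineer would, in place of code of your own. Each camera call takes 0.05 s, during which the arm holds its last target.

TASK

Someone dropped used corks into the steel measuring beaker we dose the barrel cleaner with: tip them out into the open cork box, then stand the empty beaker upright on the counter beside the white cleaner jug, no more than 20 cm from it. Then press the jug's safety cap down, twist it anticlockwise until it comes free, and lift it. Finish while still holding the cap level a few centimetres straight above the open neck so that I can draw the dose, with the jug left standing where it is and the funnel beside it undisturbed.

Things in the scene. Friction and masses are not known exactly. Their poses are not given: they have to be found in the camera images.
- jug: white plastic cleaner jug, round, 110 mm in diameter, 226 mm tall with its cap, 1.6 to 2.5 kg, loose on the counter. Origin at the centre of its underside, z up. Its loop handle stands out along +y to 95 mm from the axis, at heights 62 to 165 mm. The shoulder falls away below 177 mm. Neck 31 mm wide with a bayonet lug at its +x and one at its -x side
- cap_center (a point): grey push-and-turn safety cap of the jug, round ribbed skirt 54 mm in diameter, 30.5 mm tall, hollow, 80 g; z along its axis, up. This point: on the axis, 15 mm above its lower edge, 15.5 mm below its top; 211 mm above the counter when locked. Locked, two hooks inside it (at its +x and -x) sit under the neck's lugs, cap x along jug x, 6 degrees of play
- beaker_center (a point): steel measuring beaker, loose, straight round cup 66 mm in outer diameter (69 mm at the rolled rim), 92 mm tall, wall 3 mm, open at the top, 130 to 210 g, smooth: the corks slide out once it is tipped well past level (120 degrees or so); this point is on its axis half-way up, 46 mm above its underside; z along its axis towards the open end
- cork_a_center (a point): one of two used sparkling-wine corks (33 mm thick, 48 mm long, 12 g), at the start lying loose inside the beaker; this point is its centre
- cork_b_center (a point): the other used cork, the same; its centre
- cork_box: fixed brown oak box, open on top: outside 150 x 240 mm, inside 132 mm along its x by 222 mm along its y, walls 9 mm thick and 85 mm tall, inner floor at 9 mm. Origin at the centre of its underside, z up. Its hinged lid stands open on the +x side, rising to 240 mm and leaning slightly outwards
- funnel: tin funnel standing on its rim, 94 mm wide, 100 mm tall, a bystander; origin at the centre of its underside. Also a bystander, not tracked: a tall green lever cork puller fixed straight before the robot, filling x 0.18 to 0.35 m, y -0.02 to 0.075 m up to 0.77 m high; keep the arm to its left (+y) side
- foil_cutter: black foil cutter lying flat, 44 x 50 x 14 mm, fixed, a bystander; origin at the centre of its underside
- jug_mouth (a point): centre of the neck's rim, 214 mm above the jug's underside, under the cap. To open: push the cap down 4 mm or more (stop at 6.5; a spring inside resists, 6 N at first, 12 N at 5 mm); keep it down and turn it anticlockwise seen from above, past 45 degrees (free from there to 135; best 60 to 80); then it rises and lifts straight off. Unpressed it does not turn
Not all that is in view belongs to the job. Of the things shaped like the jug, the white one is meant.

How it is judged (in metres and radians):
On the way, in this order (a step that is already met when the one before it is completed fails the run):
1. both corks lie in the cork box, tipped out of the beaker, which is still tilted (angle between beaker_center's own z axis and vertical above 0.8 rad and x of cork_a_center in the frame of cork_box between -0.067 and 0.067 m and y of cork_a_center in the frame of cork_box between -0.112 and 0.112 m and height (world z) of each of cork_a_center, cork_b_center below 0.08 m and x of cork_b_center in the frame of cork_box between -0.067 and 0.067 m and y of cork_b_center in the frame of cork_box between -0.112 and 0.112 m), for 0.1 s.
2. the beaker stands upright on the counter, let go, at most 20 cm of gap from the jug (29 cm axis to axis) (angle between beaker_center's own z axis and vertical below 0.1 rad and height (world z) of beaker_center below 0.053 m and contact force between the fingers and beaker below 0.3 N and horizontal distance between beaker_center and jug below 0.29 m), for 0.2 s.
3. the cap is pressed and turned past its catch while still on the neck (angle between the x axis of cap_center and the x axis of jug, either way round above 0.6 rad and z of cap_center in the frame of jug below 0.219 m and horizontal distance between cap_center and jug below 0.01 m), for 0.05 s.
At the end, for the whole second after the job is handed in: Cap held level (0.3 rad) and still, free of the jug, 25 to 149 mm above its locked place, within 35 mm of the jug's axis; jug upright within 50 mm of its start; beaker upright on the counter, let go, within 29 cm of the jug (axis to axis); both corks inside the cork box (all of step 2 and z of cap_center in the frame of jug between 0.236 and 0.36 m and horizontal distance between cap_center and jug below 0.035 m and angle between cap_center's own z axis and vertical below 0.3 rad and contact force between the fingers and cap above 1 N and contact force between cap and jug below 0.1 N and linear speed of cap below 0.03 m/s and angle between jug's own z axis and vertical below 0.05 rad and height (world z) of jug below 0.006 m and distance of jug from where it was at the start of the episode below 0.05 m and x of cork_a_center in the frame of cork_box between -0.067 and 0.067 m and y of cork_a_center in the frame of cork_box between -0.112 and 0.112 m and height (world z) of each of cork_a_center, cork_b_center below 0.08 m and x of cork_b_center in the frame of cork_box between -0.067 and 0.067 m and y of cork_b_center in the frame of cork_box between -0.112 and 0.112 m); the arm keeps its last pose, push and grip.
It fails at once if the jug is tipped, lifted or pushed more than 60 mm (angle between jug's own z axis and vertical above 0.3 rad or height (world z) of jug above 0.03 m or distance of jug from where it was at the start of the episode above 0.06 m).
It fails at once if the funnel is moved more than 40 mm (distance of funnel from where it was at the start of the episode above 0.04 m).
It also fails if it takes over 61 s, if anything falls off the work surface, if the arm or the gripper's body presses on something with over 40 N, if the wrist force passes 120 N, or if a joint passes its speed limit or range.

## Working session

There is one attempt and no reset: what is moved stays moved. The work goes in short steps, Python scripts to look and compute and a tool call to move; the robot and the scene stay as the last step left them, time stands still between calls to the robot, and variables do not carry over. Pictures are saved under pics/ and viewed, and the job is handed in when it is done.

Besides the shell and the picture viewer there is one more tool, called after ">>>" by a JSON object that holds its "op" and its "data", one argument or row to a line. move_arm: Moves the arm, as the interface text tells. Its arguments: {"type":"object","properties":{"plan":{"type":"array","items":{"type":"object","properties":{"rx":{"type":"number"},"ry":{"type":"number"},"rz":{"type":"number"},"dx":{"type":"number"},"dy":{"type":"number"},"dz":{"type":"number"},"claw":{"type":"number"}}}},"squeeze":{"type":"number"}},"required":["plan"]}

```bash
ls; mkdir -p pics; python3 - <<'E'
from rig import *
import cv2,numpy as np
s=get_state();print({k:np.round(v,3).tolist() for k,v in s.items()})
for n in ("scene","top"):
    c=capture(n);cv2.imwrite(f"pics/{n}0.png",c["frame"]);print(n,np.round(c["K"],1).tolist(),np.round(c["extrinsics"],4).tolist(),c["shot"])
    for o in ("jug","cap_center","beaker_center","cork_a_center","cork_box","funnel","foil_cutter"):
        print(o,[(round(b["score"],2),round(b["location"][0]*560),round(b["location"][1]*420)) for b in boxes_of(o,c)][:5])
E
```

```text
pics
{'time': 0.0, 'qpos': [1.332, 0.354, 1.634, 0.0, 1.155, -0.002], 'qvel': [-0.001, 0.001, 0.001, -0.001, 0.0, 0.001], 'tau': [-0.001, -59.382, -33.422, 0.07, 0.023, -0.0], 'eef_pos': [146.486, 607.02, 183.379], 'tcp_rot': [[0.235, 0.972, -0.0], [0.972, -0.235, -0.001], [-0.001, -0.0, -1.0]], 'force': [-0.645, -0.134, -0.449], 'moment': [-0.002, 0.008, -0.002], 'opening': 91.967}
scene [[381.2, 0.0, 278.5], [0.0, 381.2, 204.2], [0.0, 0.0, 1.0]] [[0.8341, -0.5516, 0.0078, -295.0777], [-0.298, -0.4625, -0.835, 340.2555], [0.4642, 0.6941, -0.5502, 707.4968], [0.0, 0.0, 0.0, 1.0]] 1
jug [(0.83, 388, 293), (0.78, 331, 200)]
cap_center [(0.63, 330, 164)]
beaker_center [(0.73, 267, 240)]
cork_a_center []
cork_box [(0.85, 262, 176)]
funnel [(0.89, 335, 274), (0.43, 264, 241)]
foil_cutter [(0.44, 200, 233)]
top [[500.9, 0.0, 277.6], [0.0, 500.9, 211.2], [0.0, 0.0, 1.0]] [[-0.0228, -0.9997, -0.0093, 178.9726], [-0.9979, 0.0233, -0.0599, 479.9273], [0.0601, 0.008, -0.9982, 1217.0878], [0.0, 0.0, 0.0, 1.0]] 2
jug [(0.86, 408, 188), (0.74, 271, 145), (0.74, 159, 187)]
cap_center [(0.7, 269, 129)]
beaker_center [(0.61, 270, 247)]
cork_a_center [(0.68, 280, 247)]
cork_box [(0.64, 157, 186)]
funnel []
foil_cutter [(0.3, 341, 190)]
```

View pics/scene0.png

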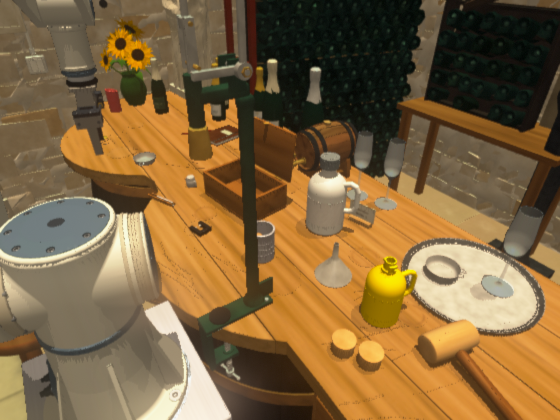

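View pics/top0.png

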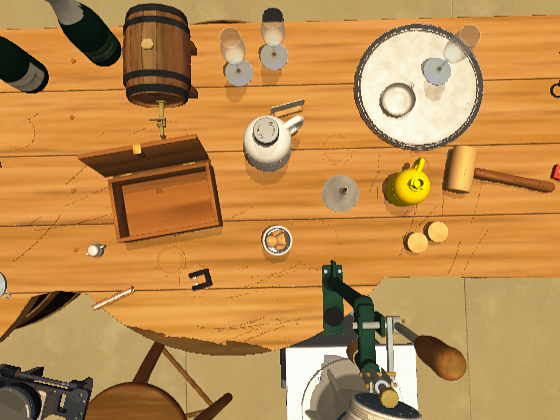

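The scene view shows the white jug at (327,200), the yellow look-alike at (384,293) and the beaker behind the green puller at (263,240). The top view shows the white jug at (268,140), the yellow one at (410,187), the beaker holding corks at (277,240) and the box at (165,200). The loose corks at (417,242) and (438,232), and the dish at (397,98), are distractors. I'll check close crops next.

```bash
cat > h.py <<'E'
from rig import *
import cv2,numpy as np
def bp(c,u,v,z):
    R=c["extrinsics"][:3,:3];t=c["extrinsics"][:3,3];C=-R.T@t
    d=R.T@np.linalg.inv(c["K"])@np.array([u,v,1.]);return C+d*(z-C[2])/d[2]
def pj(c,P):
    P=np.atleast_2d(P);q=(c["extrinsics"][:3,:3]@P.T).T+c["extrinsics"][:3,3];q=q@c["K"].T;return q[:,:2]/q[:,2:]
def crop(c,u0,v0,w,h,f,name):
    im=c["frame"][v0:v0+h,u0:u0+w];cv2.imwrite(name,cv2.resize(im,None,fx=f,fy=f,interpolation=cv2.INTER_CUBIC))
E
python3 - <<'E'
from h import *
c=capture("top")
crop(c,225,90,100,75,8,"pics/jugtop.png");crop(c,240,210,70,52,11,"pics/bk.png");crop(c,70,125,160,120,5,"pics/box.png")
c=capture("scene");crop(c,230,140,160,120,5,"pics/sc.png")
E
```

```text
(no output)
```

View pics/jugtop.png

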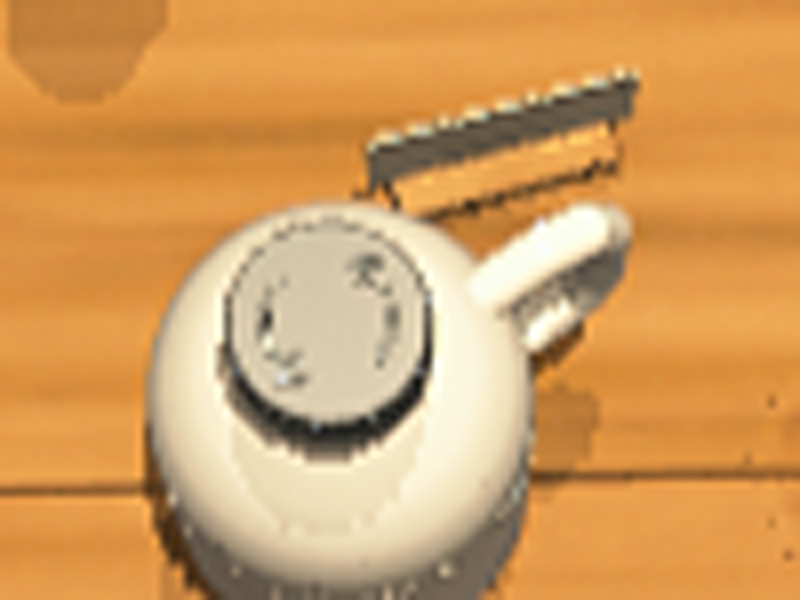

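View pics/bk.png

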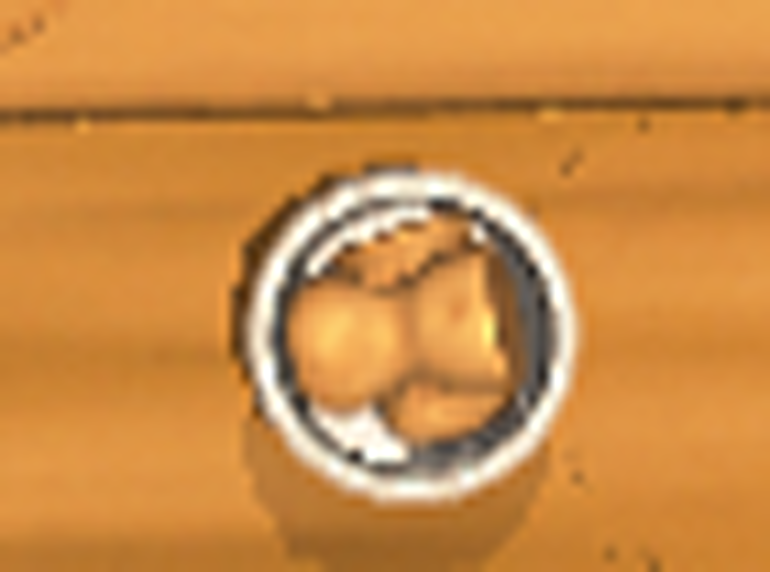

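View pics/box.png

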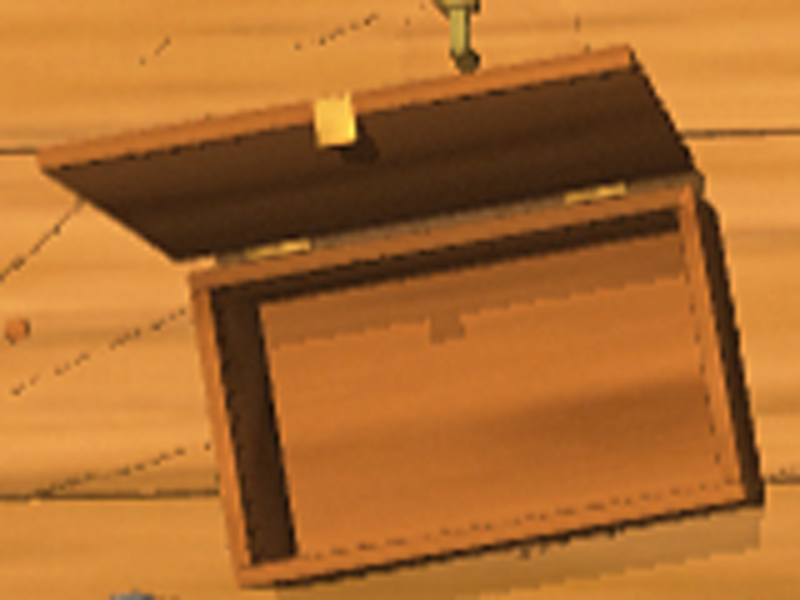

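View pics/sc.png

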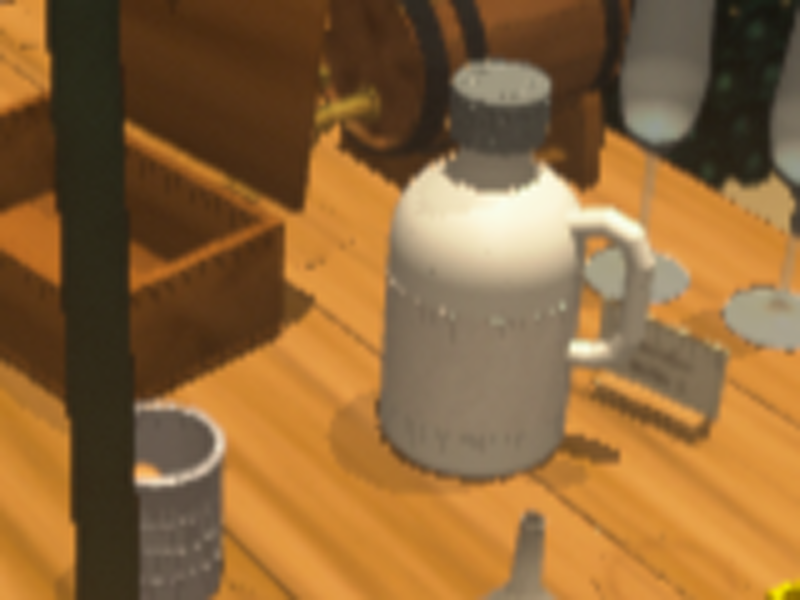

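```bash
python3 - <<'E'
from h import *
c=capture("top")
p=lambda u,v,z:np.round(bp(c,u,v,z),1)
print("cap",p(266.1,130.2,226),"hand",p(303,118,160),"bk",p(277.4,240.5,92),"fun",p(343,191,100))
b=[p(*a,85) for a in[(208.5,161.5),(222,224.5),(118,241.5),(108.4,180.6)]]
print(b,np.mean(b,0)); print([np.linalg.norm(b[i]-b[i-1]) for i in range(4)])
print("foil",p(201,279,14))
d=capture("scene")
q=lambda u,v,z:np.round(bp(d,u,v,z),1)
print("cap",q(230+500/5,140+83/5,226),"jugbase",pj(d,[p(266.1,130.2,226)*[1,1,0]]),"bk rim",q(230+172/5,140+443/5,92))
E
```

```text
cap [638.8 185.9 226. ] hand [678.7 106.2 160. ] bk [411.8 169.1  92. ] fun [521.7  16.1 100. ]
[array([599.8, 326. ,  85. ]), array([451.8, 296.8,  85. ]), array([418. , 538.8,  85. ]), array([560.5, 560.8,  85. ])] [507.525 430.6    85.   ]
[np.float64(238.06623028056705), np.float64(150.8530410697775), np.float64(244.34901268472515), np.float64(144.18824501324647)]
foil [322.2 358.9  14. ]
cap [639.8 188.3 226. ] jugbase [[324.00772555 225.69511469]] bk rim [419.4 165.5  92. ]
```

```bash
python3 - <<'E'
import rig;print([a for a in dir(rig) if not a.startswith('__')])
E
```

```text
['PlanningError', 'boxes_of', 'capture', 'finish_job', 'get_state']
```

>>> {"op": "move_arm", "data": {
  "plan": [
    {"dz":-30},
    {"dz":-60},
    {"dz":-90,"ry":0,"rx":5},
    {"dz":-100,"rx":10},
    {"dz":-100,"rx":10},
    {"dz":-100,"rx":10}
  ]
}}

```text
validation failed for argument at $.pl...
```

```bash
python3 - <<'E'
from rig import *
import numpy as np
s=get_state();print({k:np.round(v,4).tolist() for k,v in s.items()})
E
```

```text
{'time': 1.0, 'qpos': [1.3316, 0.353, 1.6333, 0.0, 1.1552, -0.0024], 'qvel': [-0.0023, 0.0004, 0.0003, 0.001, -0.0015, -0.0002], 'tau': [0.0012, -59.3767, -33.4584, 0.0698, 0.0161, 0.0], 'eef_pos': [146.6171, 607.5953, 184.1063], 'tcp_rot': [[0.2346, 0.9721, 0.0], [0.9721, -0.2346, 0.0], [0.0, -0.0, -1.0]], 'force': [0.4815, -0.8173, -0.8806], 'moment': [-0.0238, -0.0217, -0.0091], 'opening': 91.9613}
```

>>> {"op": "move_arm", "data": {
  "plan": [
    {"dx":0,"dy":0,"dz":-40,"rx":0,"ry":0,"rz":0,"claw":-1},
    {"dx":0,"dy":0,"dz":-80,"rx":5,"ry":5,"rz":0,"claw":-1},
    {"dx":0,"dy":0,"dz":-100,"rx":10,"ry":10,"rz":0,"claw":-1},
    {"dx":0,"dy":0,"dz":-100,"rx":10,"ry":10,"rz":0,"claw":-1}
  ]
}}

```text
time: 1.33
eef_pos: [148.5, 608.1, 289.6]
tcp_rot: [[0.248, 0.96, -0.127], [0.951, -0.216, 0.22], [0.184, -0.176, -0.967]]
force: [0.6, 1.4, -0.1]
opening: 92.1
```

```bash
python3 - <<'E'
from rig import *
import numpy as np
s=get_state();print({k:np.round(v,4).tolist() for k,v in s.items() if k in("time","qpos","eef_pos","tcp_rot","force")})
E
```

```text
{'time': 1.3333, 'qpos': [1.2056, 0.172, 1.6663, 0.2183, 1.1479, -0.2016], 'eef_pos': [148.491, 608.1303, 289.5512], 'tcp_rot': [[0.2476, 0.9605, -0.1272], [0.9512, -0.2161, 0.2204], [0.1842, -0.1755, -0.9671]], 'force': [0.5754, 1.4213, -0.0878]}
```

```bash
cat > kin.py <<'E'
import numpy as np, json, os
from scipy.spatial.transform import Rotation as Ro
from scipy.optimize import least_squares
DATA=[([1.3316,.353,1.6333,0,1.1552,-.0024],[146.617,607.595,184.106]),([1.2056,.172,1.6663,.2183,1.1479,-.2016],[148.491,608.130,289.551])]
if os.path.exists('data.json'): DATA+=json.load(open('data.json'))
Y=lambda a:Ro.from_euler('y',a).as_matrix();Z=lambda a:Ro.from_euler('z',a).as_matrix()
def fk(q,p,s4=1,s6=1):
    a1,h,L1,e,L2,L3=p
    R=Z(q[0]);t=R@[a1,0,h];R=R@Y(q[1]);t=t+R@[0,0,L1];R=R@Y(q[2]);t=t+R@[e,0,L2]
    R=R@Z(s4*q[3])@Y(q[4]);t=t+R@[0,0,L3];return t,R@Z(s6*q[5]+np.pi)
def fit(s4=1,s6=1):
    p0=np.array([0,300,450,0,450,250.])
    f=lambda p:np.r_[np.concatenate([fk(q,p,s4,s6)[0]-t for q,t in DATA]),0.003*(p-p0)]
    r=least_squares(f,p0);return r.x,np.abs(f(r.x)[:-6]).max()
E
python3 - <<'E'
from kin import *
for a in(1,-1):
  for b in(1,-1):
    print(a,b,np.round(fk(DATA[1][0],[0,300,450,0,450,250],a,b)[1],3).tolist(),fit(a,b))
E
```

```text
1 1 [[0.248, 0.96, -0.127], [0.951, -0.216, 0.22], [0.184, -0.176, -0.967]] (array([ -3.03576918, 277.90267036, 495.94895853, -36.26934839,
       483.03180321, 397.36952682]), np.float64(1.4663080147090568))
1 -1 [[0.605, 0.786, -0.127], [0.79, -0.572, 0.22], [0.101, -0.234, -0.967]] (array([ -3.03576918, 277.90267036, 495.94895853, -36.26934839,
       483.03180321, 397.36952682]), np.float64(1.4663080147090568))
-1 1 [[0.077, 0.967, 0.242], [0.992, -0.099, 0.079], [0.101, 0.234, -0.967]] (array([-137.40891249,  273.3384932 ,  114.16899001,  251.12348323,
        901.0663105 , -397.13972063]), np.float64(1.4723094615564492))
-1 -1 [[0.45, 0.86, 0.242], [0.874, -0.48, 0.079], [0.184, 0.176, -0.967]] (array([-137.40891249,  273.3384932 ,  114.16899001,  251.12348323,
        901.0663105 , -397.13972063]), np.float64(1.4723094615564492))
```

```bash
cat >> kin.py <<'E'
LO=np.array([-2.63,-.92,.06,-1.3,0,-3.02]);HI=np.array([2.63,2.1,2.66,4.44,2.69,3.02])
def ik(t,R,p,q0=None,n=30,seed=0):
    g=np.random.default_rng(seed);best=None;sols=[]
    def f(q):
        a,b=fk(q,p);return np.r_[(a-t)/100,Ro.from_matrix(R.T@b).as_rotvec()]
    starts=[q0] if q0 is not None else []
    starts+=[g.uniform(LO+.05,HI-.05) for _ in range(n)]
    for s in starts:
        r=least_squares(f,np.clip(s,LO+1e-3,HI-1e-3),bounds=(LO,HI))
        if np.abs(r.fun).max()<1e-3 and not any(np.abs(r.x-o).max()<.02 for o in sols): sols.append(r.x)
    return sols
def tool(az,tilt,roll=0):
    "az deg, tilt deg below horizontal; roll about tool z; roll 0: tool x horizontal = z_up x t direction"
    a,b=np.radians([az,tilt]);z=np.array([np.cos(a)*np.cos(b),np.sin(a)*np.cos(b),-np.sin(b)])
    x=np.array([-np.sin(a),np.cos(a),0]);R=np.c_[x,np.cross(z,x),z];return R@Z(np.radians(roll))
E
python3 - <<'E'
from kin import *
p,_=fit()
for az in(-30,-45,-60,-75):
  for tilt in(30,45,60):
    for roll in (0,180):
      R=tool(az,tilt,roll)
      G=np.array([412,169,60.])
      S=ik(G+19*R[:,2],R,p,n=8)
      S2=ik(G+[0,0,120]+19*R[:,2],R,p,n=8)
      print(az,tilt,roll,[np.round(s,2).tolist() for s in S],len(S2))
E
```

```text
-30 30 0 [] 1
-30 30 180 [] 1
-30 45 0 [[1.03, 0.27, 2.47, -1.2, 0.86, 1.02]] 1
-30 45 180 [[1.03, 0.27, 2.47, -1.2, 0.86, -2.12]] 1
-30 60 0 [[0.82, 0.14, 2.42, -0.9, 0.67, 0.51]] 1
-30 60 180 [[0.82, 0.14, 2.42, -0.9, 0.67, -2.63]] 1
-45 30 0 [[1.15, 0.56, 2.28, -1.07, 1.18, 1.26]] 1
-45 30 180 [[1.15, 0.56, 2.28, -1.07, 1.18, -1.88]] 1
-45 45 0 [[1.01, 0.36, 2.31, -0.98, 0.98, 1.01]] 1
-45 45 180 [[1.01, 0.36, 2.31, -0.98, 0.98, -2.13]] 1
-45 60 0 [[0.83, 0.22, 2.31, -0.77, 0.8, 0.64]] 1
-45 60 180 [[0.83, 0.22, 2.31, -0.77, 0.8, -2.5]] 1
-60 30 0 [[1.07, 0.63, 2.1, -0.88, 1.29, 1.21]] 1
-60 30 180 [[1.07, 0.63, 2.1, -0.88, 1.29, -1.93]] 1
-60 45 0 [[0.96, 0.45, 2.16, -0.8, 1.1, 1.03]] 1
-60 45 180 [[0.96, 0.45, 2.16, -0.8, 1.1, -2.11]] 1
-60 60 0 [[0.81, 0.3, 2.2, -0.65, 0.92, 0.76]] 1
-60 60 180 [[0.81, 0.3, 2.2, -0.65, 0.92, -2.38]] 1
-75 30 0 [[0.98, 0.71, 1.93, -0.72, 1.41, 1.19]] 1
-75 30 180 [[0.98, 0.71, 1.93, -0.72, 1.41, -1.95]] 1
-75 45 0 [[0.89, 0.53, 2.02, -0.65, 1.21, 1.07]] 1
-75 45 180 [[0.89, 0.53, 2.02, -0.65, 1.21, -2.08]] 1
-75 60 0 [[0.77, 0.37, 2.1, -0.54, 1.02, 0.87]] 1
-75 60 180 [[0.77, 0.37, 2.1, -0.54, 1.02, -2.27]] 1
```

```bash
python3 - <<'E'
from kin import *
p,_=fit()
bx=np.array([508,431,0]);yaw=np.radians(10);X=np.array([np.cos(yaw),np.sin(yaw),0]);Yv=np.array([-np.sin(yaw),np.cos(yaw),0])
R0=tool(-50,38);G0=np.array([412,169,60.])
print("grasp",[np.round(s,2).tolist() for s in ik(G0+19*R0[:,2],R0,p,n=8)])
b=R0.T@[0,0,1]
for az in(0,10,25):
  for tilt in(0,):
    for roll in(0,-90,-120,-170):
      R=tool(az,tilt,roll);G=bx+30*X-35*Yv+[0,0,200]
      S=ik(G+19*R[:,2],R,p,n=8);ax=R@b
      print(az,roll,np.round(ax,2),np.round(np.degrees(np.arccos(ax[2]))),[np.round(s,2).tolist() for s in S])
# cap
for az in range(-180,180,30):
  R=np.c_[[np.cos(np.radians(az)),np.sin(np.radians(az)),0],[np.sin(np.radians(az)),-np.cos(np.radians(az)),0],[0,0,-1]]
  print("cap",az,[np.round(s,2).tolist() for s in ik(np.array([639,187,192.]),R,p,n=8)])
E
```

```text
grasp [[1.06, 0.48, 2.25, -0.97, 1.11, 1.13]]
0 0 [-0.62  0.    0.79] 38.0 [[1.18, 0.67, 2.28, 4.33, 1.5, 1.39]]
0 -90 [-0.62  0.79  0.  ] 90.0 [[1.18, 0.67, 2.28, 4.33, 1.5, -0.18]]
0 -120 [-0.62  0.68 -0.39] 113.0 [[1.18, 0.67, 2.28, 4.33, 1.5, -0.71]]
0 -170 [-0.62  0.14 -0.78] 141.0 [[1.18, 0.67, 2.28, 4.33, 1.5, -1.58]]
10 0 [-0.61 -0.11  0.79] 38.0 [[1.1, 0.64, 2.4, 4.07, 1.51, 1.49]]
10 -90 [-0.74  0.67  0.  ] 90.0 [[1.1, 0.64, 2.4, 4.07, 1.51, -0.08]]
10 -120 [-0.72  0.57 -0.39] 113.0 [[1.1, 0.64, 2.4, 4.07, 1.51, -0.61]]
10 -170 [-0.63  0.03 -0.78] 141.0 [[1.1, 0.64, 2.4, 4.07, 1.51, -1.48]]
25 0 [-0.56 -0.26  0.79] 38.0 [[0.88, 0.61, 2.54, 3.58, 1.58, 1.57]]
25 -90 [-0.89  0.45  0.  ] 90.0 [[0.88, 0.61, 2.54, 3.58, 1.58, 0.0]]
25 -120 [-0.85  0.36 -0.39] 113.0 [[0.88, 0.61, 2.54, 3.58, 1.58, -0.52]]
25 -170 [-0.62 -0.14 -0.78] 141.0 [[0.88, 0.61, 2.54, 3.58, 1.58, -1.39]]
cap -180 [[0.28, 0.43, 1.51, -0.0, 1.2, -2.86]]
cap -150 [[0.28, 0.43, 1.51, 0.0, 1.2, 2.9]]
cap -120 [[0.28, 0.43, 1.51, 0.0, 1.2, 2.38]]
cap -90 [[0.28, 0.43, 1.51, 0.0, 1.2, 1.86]]
cap -60 [[0.28, 0.43, 1.51, 0.0, 1.2, 1.33]]
cap -30 [[0.28, 0.43, 1.51, 0.0, 1.2, 0.81]]
cap 0 [[0.28, 0.43, 1.51, 0.0, 1.2, 0.28]]
cap 30 [[0.28, 0.43, 1.51, 0.0, 1.2, -0.24]]
cap 60 [[0.28, 0.43, 1.51, 0.0, 1.2, -0.76]]
cap 90 [[0.28, 0.43, 1.51, 0.0, 1.2, -1.29]]
cap 120 [[0.28, 0.43, 1.51, 0.0, 1.2, -1.81]]
cap 150 [[0.28, 0.43, 1.51, 0.0, 1.2, -2.33]]
```

```bash
python3 - <<'E'
from kin import *
p,_=fit()
bx=np.array([508,431,0]);yaw=np.radians(10);X=np.array([np.cos(yaw),np.sin(yaw),0]);Yv=np.array([-np.sin(yaw),np.cos(yaw),0])
R0=tool(-50,38)
for az in(-50,-60,-75):
  for tilt in(38,0,-15):
    for roll in(0,-90,-170,180):
      R=tool(az,tilt,roll);G=bx-30*X-45*Yv+[0,0,210]
      S=ik(G+19*R[:,2],R,p,n=8);ax=R@R0.T@[0,0,1]
      print(az,tilt,roll,np.round([ax@X,ax@Yv,ax[2]],2),np.round(np.degrees(np.arccos(ax[2]))),[np.round(s,2).tolist() for s in S])
E
```

```text
-50 38 0 [ 0. -0.  1.] 0.0 [[1.12, 0.57, 1.63, -0.81, 1.47, 0.73]]
-50 38 -90 [0.44 0.81 0.38] 68.0 [[1.12, 0.57, 1.63, -0.81, 1.47, -0.84]]
-50 38 -170 [-0.36  0.9  -0.23] 103.0 [[1.12, 0.57, 1.63, -0.81, 1.47, -2.23]]
-50 38 180 [-0.49  0.84 -0.24] 104.0 [[1.12, 0.57, 1.63, -0.81, 1.47, -2.41]]
-50 0 0 [-0.31  0.53  0.79] 38.0 [[1.22, 0.93, 1.57, -1.14, 1.88, 0.99]]
-50 0 -90 [0.37 0.93 0.  ] 90.0 [[1.22, 0.93, 1.57, -1.14, 1.88, -0.58]]
-50 0 -170 [-0.19  0.6  -0.78] 141.0 [[1.22, 0.93, 1.57, -1.14, 1.88, -1.97]]
-50 0 180 [-0.31  0.53 -0.79] 142.0 [[1.22, 0.93, 1.57, -1.14, 1.88, -2.15]]
-50 -15 0 [-0.4   0.69  0.6 ] 53.0 [[1.21, 1.08, 1.54, -1.25, 2.05, 1.06]]
-50 -15 -90 [ 0.39  0.91 -0.16] 99.0 [[1.21, 1.08, 1.54, -1.25, 2.05, -0.52]]
-50 -15 -170 [-0.08  0.41 -0.91] 155.0 [[1.21, 1.08, 1.54, -1.25, 2.05, -1.91]]
-50 -15 180 [-0.2   0.34 -0.92] 157.0 [[1.21, 1.08, 1.54, -1.25, 2.05, -2.09]]
-60 38 0 [-0. -0.  1.] 0.0 [[1.09, 0.65, 1.49, -0.73, 1.59, 0.78]]
-60 38 -90 [0.57 0.73 0.38] 68.0 [[1.09, 0.65, 1.49, -0.73, 1.59, -0.79]]
-60 38 -170 [-0.2   0.95 -0.23] 103.0 [[1.09, 0.
[... 929 characters left out ...]
7, -2.11]]
-75 38 180 [-0.08  0.97 -0.24] 104.0 [[1.02, 0.76, 1.29, -0.62, 1.77, -2.28]]
-75 0 0 [-0.05  0.61  0.79] 38.0 [[1.09, 1.13, 1.13, -0.96, 2.18, 0.88]]
-75 0 -90 [0.73 0.68 0.  ] 90.0 [[1.09, 1.13, 1.13, -0.96, 2.18, -0.69]]
-75 0 -170 [ 0.08  0.63 -0.78] 141.0 [[1.09, 1.13, 1.13, -0.96, 2.18, -2.08]]
-75 0 180 [-0.05  0.61 -0.79] 142.0 [[1.09, 1.13, 1.13, -0.96, 2.18, -2.26]]
-75 -15 0 [-0.07  0.8   0.6 ] 53.0 [[1.08, 1.26, 1.11, -1.12, 2.32, 0.86]]
-75 -15 -90 [ 0.73  0.66 -0.16] 99.0 [[1.08, 1.26, 1.11, -1.12, 2.32, -0.71]]
-75 -15 -170 [ 0.1   0.4  -0.91] 155.0 [[1.08, 1.26, 1.11, -1.12, 2.32, -2.1]]
-75 -15 180 [-0.03  0.39 -0.92] 157.0 [[1.08, 1.26, 1.11, -1.12, 2.32, -2.28]]
```

```bash
cat > go.py <<'E'
from h import *
from kin import *
def rel(G,R,off=19,s=None):
    s=s or get_state();R0=np.array(s["tcp_rot"]);t0=np.array(s["eef_pos"])
    t=np.array(G,float)+off*R[:,2]
    d=R0.T@(t-t0);r=np.degrees(Ro.from_matrix(R0.T@R).as_rotvec())
    n=max(np.linalg.norm(d)/41.7,np.linalg.norm(r)/7.16)
    print("d",np.round(d,1),"r",np.round(r,1),"rows",round(n,1));return d,r
def rec():
    import json,os
    D=json.load(open('data.json')) if os.path.exists('data.json') else []
    s=get_state();D.append([list(map(float,s["qpos"])),list(map(float,s["eef_pos"]))]);json.dump(D,open('data.json','w'))
    print("t",round(s["time"],2),"q",np.round(s["qpos"],2),"p",np.round(s["eef_pos"],1),"F",np.round(s["force"],1),"open",round(s["opening"],1))
E
python3 - <<'E'
from go import *
R=tool(-55,40);G=np.array([412,169,60.])
rec();rel(G-130*R[:,2],R)
p,e=fit();print(p,e);print(ik(G-130*R[:,2]+19*R[:,2],R,p,n=6))
E
```

```text
t 1.33 q [ 1.21  0.17  1.67  0.22  1.15 -0.2 ] p [148.5 608.1 289.6] F [ 0.6  1.4 -0.1] open 92.1
d [-327.4  313.8   44.3] r [-61.2 -24.5  36.2] rows 10.9
[ -3.03576918 277.90267036 495.94895853 -36.26934839 483.03180321
 397.36952682] 1.4663080147090568
[array([ 1.20195333,  0.39402281,  2.05645235, -0.71092332,  1.34570953,
        0.99684988])]
```

>>> {"op": "move_arm", "data": {
  "plan": [
    {"dx":-80,"dy":78,"dz":11,"rx":-15,"ry":-6,"rz":9,"claw":-1},
    {"dx":-160,"dy":155,"dz":22,"rx":-30,"ry":-12,"rz":18,"claw":-1},
    {"dx":-327,"dy":314,"dz":44,"rx":-61,"ry":-24.5,"rz":36,"claw":-1},
    {"dx":-327,"dy":314,"dz":44,"rx":-61,"ry":-24.5,"rz":36,"claw":-1},
    {"dx":-327,"dy":314,"dz":44,"rx":-61,"ry":-24.5,"rz":36,"claw":-1},
    {"dx":-327,"dy":314,"dz":44,"rx":-61,"ry":-24.5,"rz":36,"claw":-1},
    {"dx":-327,"dy":314,"dz":44,"rx":-61,"ry":-24.5,"rz":36,"claw":-1},
    {"dx":-327,"dy":314,"dz":44,"rx":-61,"ry":-24.5,"rz":36,"claw":-1},
    {"dx":-327,"dy":314,"dz":44,"rx":-61,"ry":-24.5,"rz":36,"claw":-1},
    {"dx":-327,"dy":314,"dz":44,"rx":-61,"ry":-24.5,"rz":36,"claw":-1},
    {"dx":-327,"dy":314,"dz":44,"rx":-61,"ry":-24.5,"rz":36,"claw":-1},
    {"dx":-327,"dy":314,"dz":44,"rx":-61,"ry":-24.5,"rz":36,"claw":-1},
    {"dx":-327,"dy":314,"dz":44,"rx":-61,"ry":-24.5,"rz":36,"claw":-1},
    {"dx":-327,"dy":314,"dz":44,"rx":-61,"ry":-24.5,"rz":36,"claw":-1}
  ]
}}

```text
time: 2.5
eef_pos: [363.6, 239.7, 131.6]
tcp_rot: [[0.817, 0.374, 0.439], [0.577, -0.526, -0.625], [-0.003, 0.764, -0.645]]
force: [-0.1, 0.3, -0.2]
opening: 91.6
```

```bash
python3 - <<'E'
from go import *
rec();R=tool(-55,40);G=np.array([412,169,60.])
p,e=fit();print(p,e)
rel(G,R)
c=capture("top");crop(c,140,150,240,180,3,"pics/pre.png")
d=capture("scene");cv2.imwrite("pics/pre_s.png",d["frame"])
E
```

```text
t 2.5 q [ 1.19  0.46  2.   -0.72  1.33  0.99] p [363.6 239.7 131.6] F [-0.1  0.3 -0.2] open 91.6
[ -3.13386793 277.9151193  496.00000973 -36.30321493 483.10478761
 397.43138958] 1.4663081942823624
d [ -1.1   0.6 130.6] r [-0.2 -0.1  0.3] rows 3.1
```

View pics/pre.png

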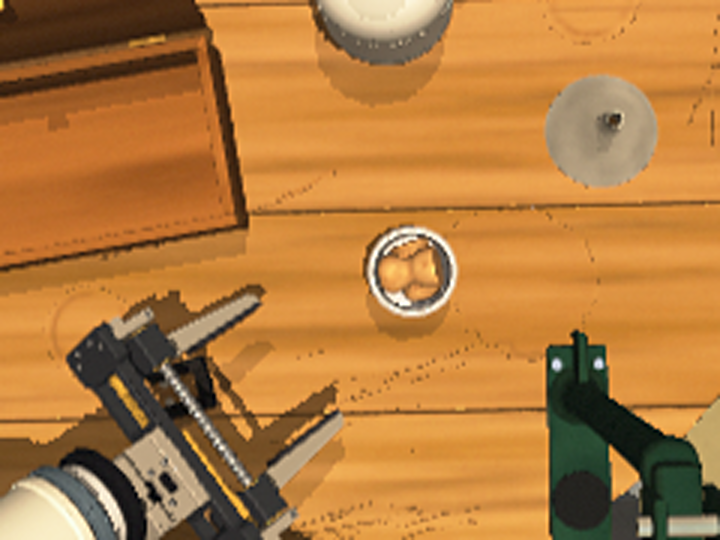

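View pics/pre_s.png

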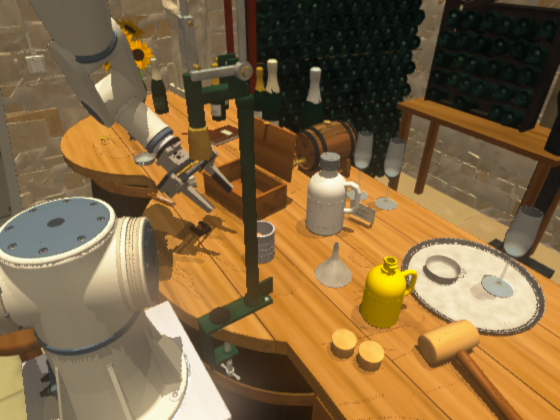

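The open fingers, with tips at (263,290) and (340,415) in the crop, are lined up on the beaker at (412,272). The path is clear, so I'll advance straight and close.

>>> {"op": "move_arm", "data": {
  "plan": [
    {"dx":0,"dy":0,"dz":35,"rx":0,"ry":0,"rz":0,"claw":-1},
    {"dx":-0.5,"dy":0,"dz":70,"rx":0,"ry":0,"rz":0,"claw":-1},
    {"dx":-1,"dy":0.5,"dz":100,"rx":0,"ry":0,"rz":0,"claw":-1},
    {"dx":-1,"dy":0.5,"dz":120,"rx":0,"ry":0,"rz":0,"claw":-1},
    {"dx":-1,"dy":0.5,"dz":130.5,"rx":0,"ry":0,"rz":0,"claw":-1},
    {"dx":-1,"dy":0.5,"dz":130.5,"rx":0,"ry":0,"rz":0,"claw":-1}
  ]
}}

```text
time: 3.1
eef_pos: [420.7, 157.6, 48.0]
tcp_rot: [[0.817, 0.374, 0.44], [0.577, -0.527, -0.624], [-0.001, 0.763, -0.646]]
force: [0.2, -0.1, 0.5]
opening: 92.1
```

```bash
python3 - <<'E'
from go import *
rec()
c=capture("top");crop(c,200,180,160,120,5,"pics/at.png")
E
```

```text
t 3.1 q [ 1.01  0.58  2.11 -0.91  1.1   1.1 ] p [420.7 157.6  48. ] F [ 0.2 -0.1  0.5] open 92.1
```

View pics/at.png

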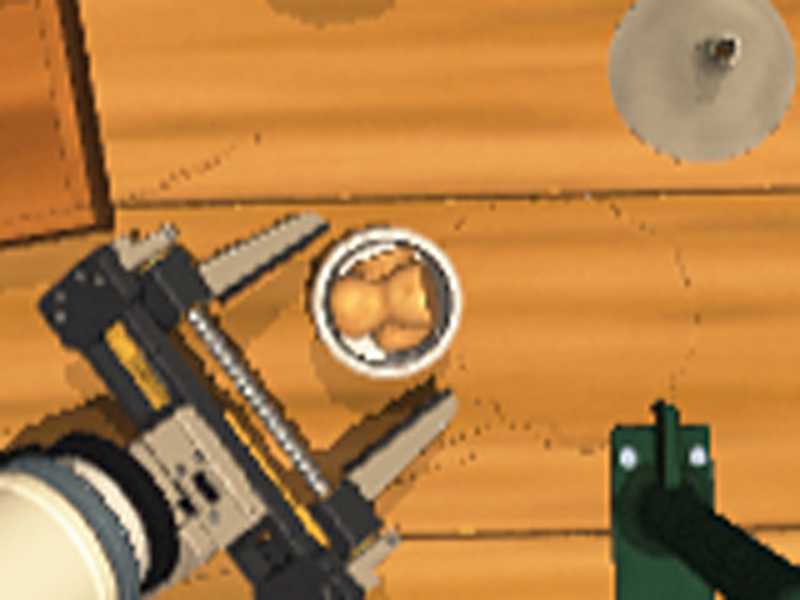

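```bash
python3 - <<'E'
from go import *
c=capture("top");s=get_state();R=np.array(s["tcp_rot"]);t=np.array(s["eef_pos"])
for P in(t,t-19*R[:,2],t+46*R[:,0],t-46*R[:,0],[412,169,92],[412,169,0]): print((pj(c,P)-[200,180])*5)
E
```

```text
[[407.87520521 283.52057672]]
[[383.19523381 301.61581742]]
[[350.49354796 206.15340229]]
[[465.49289391 361.20599023]]
[[387.27472282 302.12533332]]
[[389.0413706  302.43416047]]
```

The fingers straddle the beaker, but their tips only reach its middle, so I'll go 12 mm further before closing.

>>> {"op": "move_arm", "data": {
  "plan": [
    {"dx":0,"dy":8,"dz":9,"rx":0,"ry":0,"rz":0,"claw":-1},
    {"dx":0,"dy":8,"dz":9,"rx":0,"ry":0,"rz":0,"claw":1},
    {"dx":0,"dy":8,"dz":9,"rx":0,"ry":0,"rz":0,"claw":1},
    {"dx":0,"dy":8,"dz":9,"rx":0,"ry":0,"rz":0,"claw":1},
    {"dx":0,"dy":8,"dz":9,"rx":0,"ry":0,"rz":0,"claw":1},
    {"dx":0,"dy":8,"dz":9,"rx":0,"ry":0,"rz":0,"claw":1},
    {"dx":0,"dy":8,"dz":9,"rx":0,"ry":0,"rz":0,"claw":1},
    {"dx":0,"dy":8,"dz":9,"rx":0,"ry":0,"rz":0,"claw":1}
  ],
  "squeeze": 45
}}

```text
time: 3.87
eef_pos: [427.8, 149.8, 49.4]
tcp_rot: [[0.816, 0.373, 0.441], [0.578, -0.528, -0.623], [0.001, 0.763, -0.646]]
force: [-0.1, 1.3, 3.3]
opening: 65.7
```

```bash
python3 - <<'E'
from go import *
rec()
c=capture("top");crop(c,200,180,160,120,5,"pics/at2.png")
d=capture("scene");crop(d,150,160,160,120,5,"pics/at2s.png")
E
```

```text
t 3.87 q [ 0.99  0.57  2.12 -0.93  1.09  1.1 ] p [427.8 149.8  49.4] F [-0.1  1.3  3.3] open 65.7
```

View pics/at2.png

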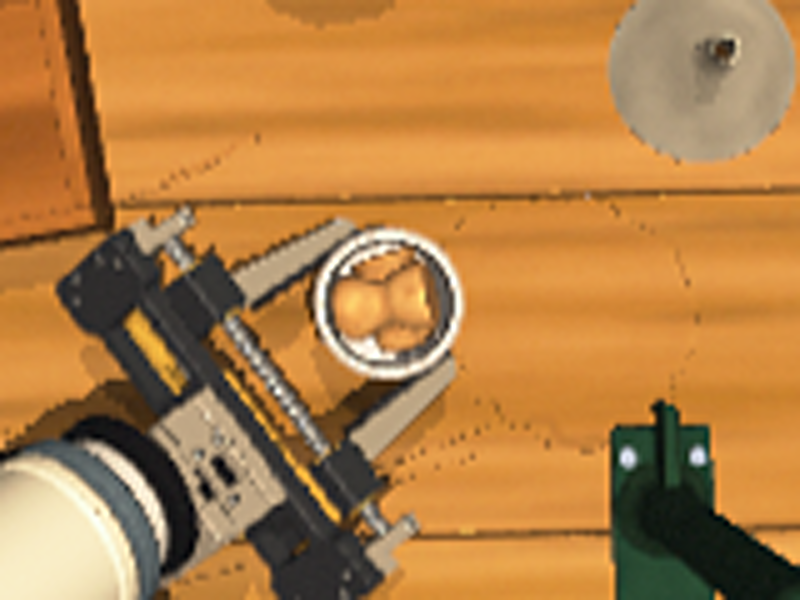

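View pics/at2s.png

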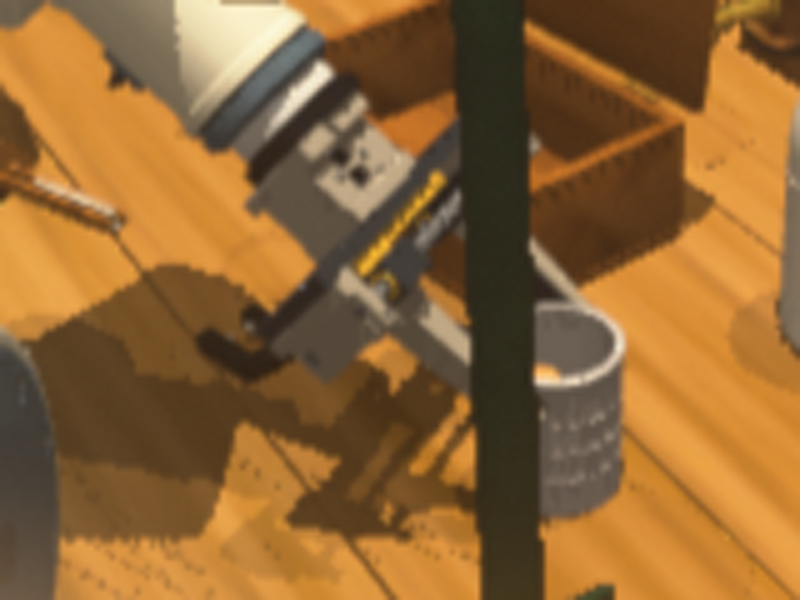

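```bash
python3 - <<'E'
from go import *
p,e=fit();print(e)
bx=np.array([508,431,0]);yaw=np.radians(10);X=np.array([np.cos(yaw),np.sin(yaw),0]);Yv=np.array([-np.sin(yaw),np.cos(yaw),0])
s=get_state();R=np.array(s["tcp_rot"]);print("lift",R.T@[0,0,160])
B=bx-30*X-45*Yv+[0,0,215]
rel(B,tool(-60,40),29)
for az,tl,ro in((-60,40,0),(-60,0,0),(-60,0,-90),(-60,-5,-170)):
  T=tool(az,tl,ro);print([np.round(q,2).tolist() for q in ik(B+29*T[:,2],T,p,n=6)])
E
```

```text
1.6789776428901746
lift [ 1.09273145e-01  1.22082670e+02 -1.03420548e+02]
d [ 179.6   25.9 -196.6] r [-0.3 -4.1  3.4] rows 6.4
[[1.06, 0.61, 1.53, -0.72, 1.56, 0.76]]
[[1.15, 0.96, 1.44, -1.08, 1.98, 0.93]]
[[1.15, 0.96, 1.44, -1.08, 1.98, -0.64]]
[[1.15, 1.01, 1.43, -1.12, 2.03, -2.03]]
```

>>> {"op": "move_arm", "data": {
  "plan": [
    {"dx":0,"dy":15,"dz":-13,"rx":0,"ry":0,"rz":0,"claw":1},
    {"dx":0,"dy":40,"dz":-34,"rx":0,"ry":0,"rz":0,"claw":1},
    {"dx":0,"dy":65,"dz":-55,"rx":0,"ry":0,"rz":0,"claw":1},
    {"dx":0,"dy":90,"dz":-76,"rx":0,"ry":0,"rz":0,"claw":1},
    {"dx":0,"dy":115,"dz":-97,"rx":0,"ry":0,"rz":0,"claw":1},
    {"dx":25,"dy":104,"dz":-110,"rx":0,"ry":0,"rz":0,"claw":1},
    {"dx":55,"dy":90,"dz":-125,"rx":0,"ry":-1,"rz":1,"claw":1},
    {"dx":85,"dy":75,"dz":-142,"rx":0,"ry":-2,"rz":2,"claw":1},
    {"dx":115,"dy":59,"dz":-160,"rx":0,"ry":-3,"rz":3,"claw":1},
    {"dx":145,"dy":44,"dz":-177,"rx":0,"ry":-4,"rz":3.5,"claw":1},
    {"dx":170,"dy":31,"dz":-191,"rx":0,"ry":-4,"rz":3.5,"claw":1},
    {"dx":180,"dy":26,"dz":-197,"rx":0,"ry":-4,"rz":3.5,"claw":1},
    {"dx":180,"dy":26,"dz":-197,"rx":0,"ry":-4,"rz":3.5,"claw":1}
  ]
}}

```text
time: 5.05
eef_pos: [498.1, 365.3, 195.1]
tcp_rot: [[0.866, 0.323, 0.383], [0.501, -0.561, -0.659], [0.002, 0.762, -0.647]]
force: [-1.3, -0.6, -1.6]
opening: 65.5
```

```bash
python3 - <<'E'
from go import *
rec()
c=capture("top");crop(c,60,100,240,180,3,"pics/ov.png")
d=capture("scene");crop(d,130,80,200,150,4,"pics/ovs.png")
bx=np.array([508,431,0]);yaw=np.radians(10);X=np.array([np.cos(yaw),np.sin(yaw),0]);Yv=np.array([-np.sin(yaw),np.cos(yaw),0])
B=bx-30*X-45*Yv+[0,0,215]
rel(B,tool(-60,0,0),29);rel(B,tool(-60,0,-90),29)
E
```

```text
t 5.05 q [ 1.06  0.61  1.52 -0.72  1.55  0.75] p [498.1 365.3 195.1] F [-1.3 -0.6 -1.6] open 65.5
d [ 0.4 19.2 -7.3] r [-40.2   0.   -0. ] rows 5.6
d [ 0.4 19.2 -7.3] r [-31.5 -31.5 -86. ] rows 13.5
```

View pics/ov.png

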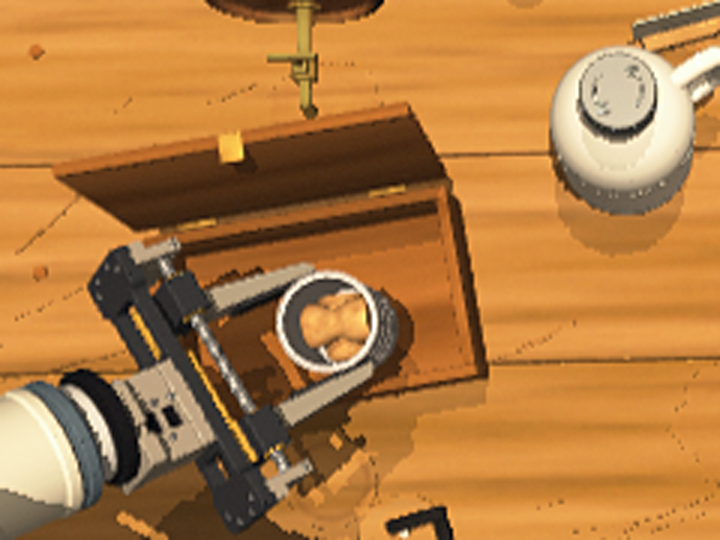

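View pics/ovs.png

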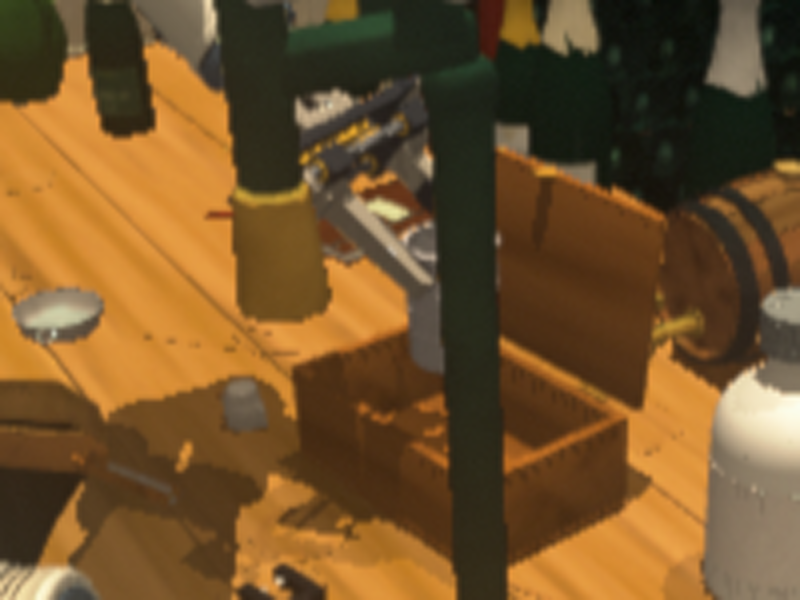

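>>> {"op": "move_arm", "data": {
  "plan": [
    {"dx":0,"dy":1.5,"dz":-0.5,"rx":-2.2,"ry":-2.2,"rz":-6.1,"claw":1},
    {"dx":0,"dy":3,"dz":-1,"rx":-4.5,"ry":-4.5,"rz":-12.3,"claw":1},
    {"dx":0,"dy":4,"dz":-1.5,"rx":-6.7,"ry":-6.7,"rz":-18.4,"claw":1},
    {"dx":0,"dy":5.5,"dz":-2,"rx":-9,"ry":-9,"rz":-24.6,"claw":1},
    {"dx":0,"dy":7,"dz":-2.5,"rx":-11.2,"ry":-11.2,"rz":-30.7,"claw":1},
    {"dx":0,"dy":8,"dz":-3,"rx":-13.5,"ry":-13.5,"rz":-36.9,"claw":1},
    {"dx":0,"dy":9.5,"dz":-3.5,"rx":-15.7,"ry":-15.7,"rz":-43,"claw":1},
    {"dx":0,"dy":11,"dz":-4,"rx":-18,"ry":-18,"rz":-49,"claw":1},
    {"dx":0,"dy":12,"dz":-5,"rx":-20.2,"ry":-20.2,"rz":-55.3,"claw":1},
    {"dx":0,"dy":14,"dz":-5,"rx":-22.5,"ry":-22.5,"rz":-61.4,"claw":1},
    {"dx":0,"dy":15,"dz":-6,"rx":-24.7,"ry":-24.7,"rz":-67.6,"claw":1},
    {"dx":0,"dy":16,"dz":-6,"rx":-27,"ry":-27,"rz":-73.7,"claw":1},
    {"dx":0,"dy":18,"dz":-7,"rx":-29.2,"ry":-29.2,"rz":-80,"claw":1},
    {"dx":0,"dy":19,"dz":-7,"rx":-31.5,"ry":-31.5,"rz":-86,"claw":1},
    {"dx":0,"dy":19,"dz":-7,"rx":-31.5,"ry":-31.5,"rz":-86,"claw":1}
  ]
}}

```text
time: 6.4
eef_pos: [499.3, 354.1, 213.7]
tcp_rot: [[-0.007, 0.865, 0.501], [-0.009, 0.501, -0.865], [-1.0, -0.01, 0.004]]
force: [-0.7, -0.7, -2.3]
opening: 65.5
```

```bash
python3 - <<'E'
from go import *
rec()
c=capture("top");crop(c,60,100,240,180,3,"pics/p1.png")
bx=np.array([508,431,0]);yaw=np.radians(10);X=np.array([np.cos(yaw),np.sin(yaw),0]);Yv=np.array([-np.sin(yaw),np.cos(yaw),0])
B=bx-30*X-45*Yv+[0,0,205]
rel(B,tool(-60,-5,-140),29);rel(B,tool(-60,-10,-172),29)
E
```

```text
t 6.4 q [ 1.15  0.96  1.44 -1.08  1.98 -0.64] p [499.3 354.1 213.7] F [-0.7 -0.7 -2.3] open 65.5
d [ 6.6  1.8 -1.1] r [  2.1  -4.6 -49.8] rows 7.0
d [ 4.1  1.8 -1.4] r [  7.1  -8.2 -81.7] rows 11.5
```

View pics/p1.png

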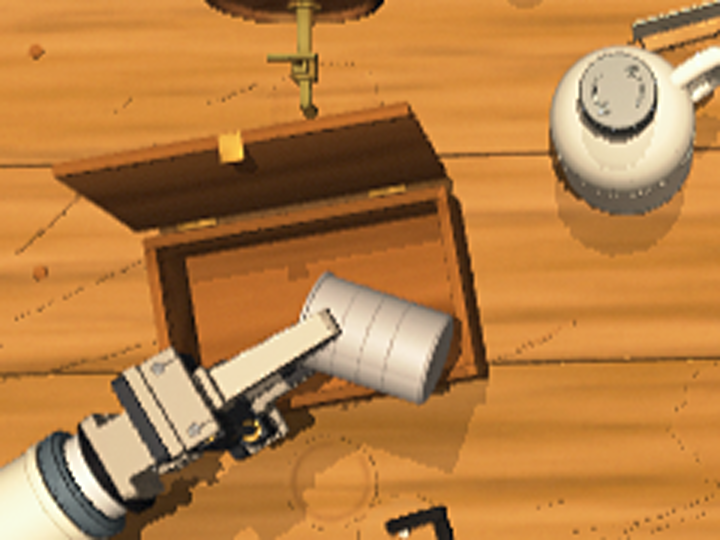

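>>> {"op": "move_arm", "data": {
  "plan": [
    {"dx":0,"dy":0,"dz":0,"rx":0.4,"ry":-0.5,"rz":-5,"claw":1},
    {"dx":1,"dy":0,"dz":0,"rx":0.8,"ry":-1,"rz":-10,"claw":1},
    {"dx":1,"dy":0,"dz":0,"rx":1,"ry":-1.5,"rz":-15,"claw":1},
    {"dx":1,"dy":0,"dz":0,"rx":1.5,"ry":-2,"rz":-20,"claw":1},
    {"dx":1,"dy":0,"dz":0,"rx":2,"ry":-2.5,"rz":-25,"claw":1},
    {"dx":2,"dy":0,"dz":0,"rx":2.5,"ry":-3,"rz":-30,"claw":1},
    {"dx":2,"dy":1,"dz":0,"rx":3,"ry":-3.5,"rz":-35,"claw":1},
    {"dx":2,"dy":1,"dz":0,"rx":3.5,"ry":-4,"rz":-40,"claw":1},
    {"dx":2,"dy":1,"dz":0,"rx":4,"ry":-4.5,"rz":-45,"claw":1},
    {"dx":3,"dy":1,"dz":0,"rx":4.5,"ry":-5,"rz":-50,"claw":1},
    {"dx":3,"dy":1,"dz":0,"rx":5,"ry":-5.5,"rz":-56,"claw":1},
    {"dx":3,"dy":1,"dz":0,"rx":5.5,"ry":-6,"rz":-62,"claw":1},
    {"dx":4,"dy":2,"dz":-1,"rx":6,"ry":-7,"rz":-69,"claw":1},
    {"dx":4,"dy":2,"dz":-1,"rx":6.5,"ry":-7.5,"rz":-75,"claw":1},
    {"dx":4,"dy":2,"dz":-1,"rx":7,"ry":-8,"rz":-81,"claw":1},
    {"dx":4,"dy":2,"dz":-1,"rx":7,"ry":-8,"rz":-81,"claw":1},
    {"dx":4,"dy":2,"dz":-1,"rx":7,"ry":-8,"rz":-81,"claw":1}
  ]
}}

```text
time: 7.87
eef_pos: [501.1, 356.1, 210.7]
tcp_rot: [[-0.844, 0.22, 0.49], [-0.514, -0.067, -0.855], [-0.155, -0.973, 0.169]]
force: [0.2, 0.2, -1.5]
opening: 65.7
```

```bash
python3 - <<'E'
from go import *
rec()
c=capture("top");crop(c,60,100,240,180,3,"pics/p2.png")
print([(round(b["score"],2),np.round((np.array(b["location"])*[560,420]-[60,100])*3)) for b in boxes_of("cork_a_center",c)])
d=capture("scene");crop(d,130,80,200,150,4,"pics/p2s.png")
print([(round(b["score"],2),np.round((np.array(b["location"])*[560,420]-[130,80])*4)) for b in boxes_of("cork_a_center",d)])
E
```

```text
t 7.87 q [ 1.15  1.06  1.41 -1.16  2.08 -2.02] p [501.1 356.1 210.7] F [ 0.2  0.2 -1.5] open 65.7
[(0.19, array([426., 531.]))]
[]
```

View pics/p2.png

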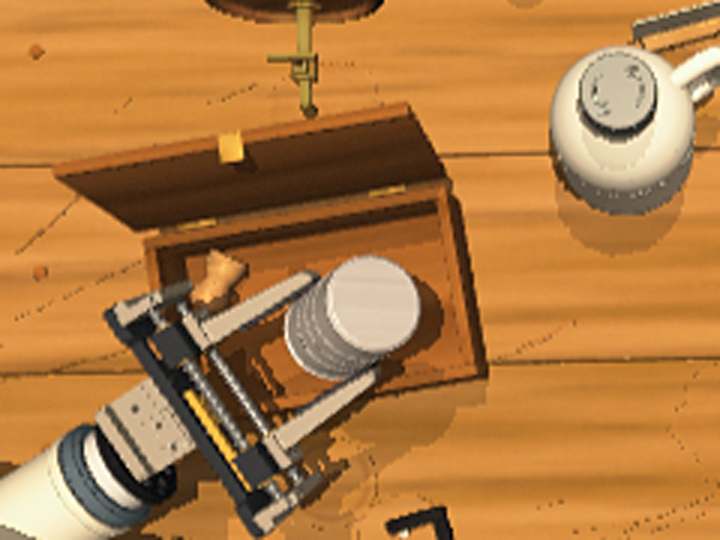

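View pics/p2s.png

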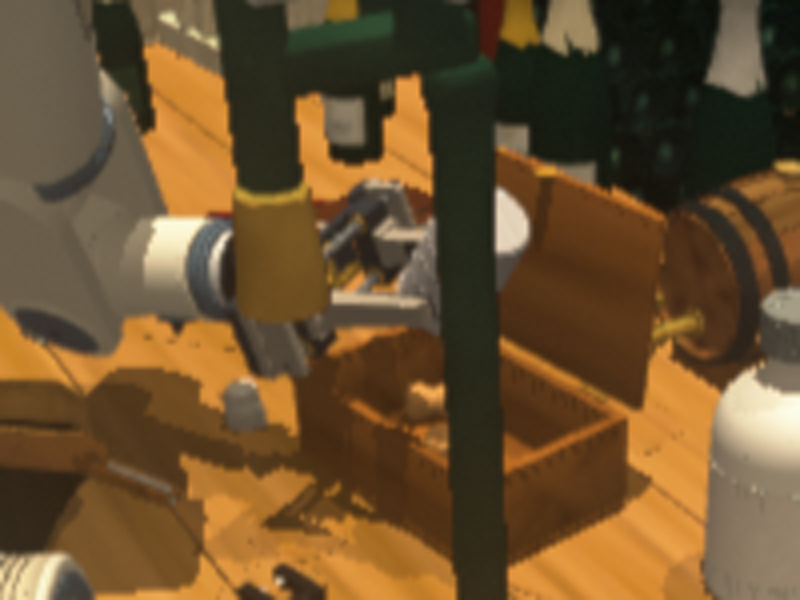

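```bash
python3 - <<'E'
from go import *
c=capture("top");crop(c,110,170,80,60,10,"pics/p3.png")
d=capture("scene");crop(d,200,150,80,60,10,"pics/p3s.png")
b=boxes_of("cork_a_center",d);print(b)
for u,v in((130+425/4,80+398/4),(130+435/4,80+435/4)):
  P=bp(d,u,v,28);print(P,(pj(c,P)-[110,170])*10)
E
```

```text
[]
[528.73133419 527.01675006  28.        ] [[202.78655753 260.15359463]]
[506.60632343 468.42749019  28.        ] [[442.52297933 344.74797838]]
```

View pics/p3.png

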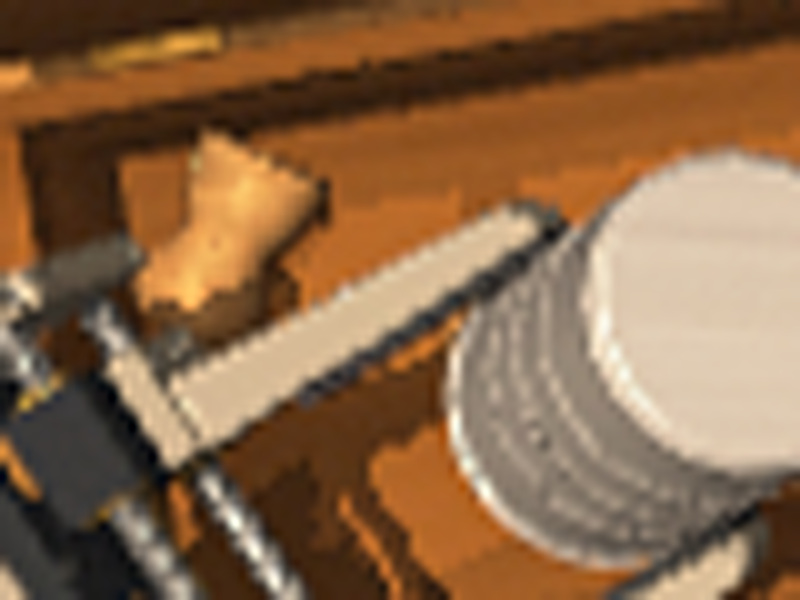

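View pics/p3s.png

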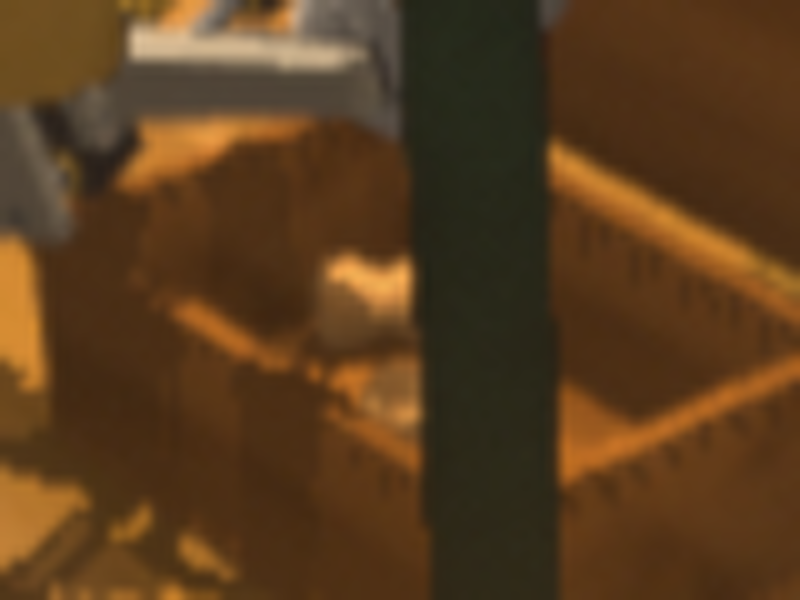

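```bash
python3 - <<'E'
from go import *
s=get_state();R=np.array(s["tcp_rot"]);print(R.T@[-60,-110,50])
p,e=fit();print(e,np.round(ik(np.array(s["eef_pos"])+[-60,-110,50],R,p,s["qpos"],n=3),2))
E
```

```text
[ 99.79162373 -53.92800228  73.03014723]
1.7259778408923694 [[ 1.16  0.88  1.74 -1.07  2.02 -1.87]]
```

>>> {"op": "move_arm", "data": {
  "plan": [
    {"dx":20,"dy":-11,"dz":15,"rx":0,"ry":0,"rz":0,"claw":1},
    {"dx":45,"dy":-24,"dz":33,"rx":0,"ry":0,"rz":0,"claw":1},
    {"dx":70,"dy":-38,"dz":51,"rx":0,"ry":0,"rz":0,"claw":1},
    {"dx":90,"dy":-49,"dz":66,"rx":0,"ry":0,"rz":0,"claw":1},
    {"dx":100,"dy":-54,"dz":73,"rx":0,"ry":0,"rz":0,"claw":1},
    {"dx":100,"dy":-54,"dz":73,"rx":0,"ry":0,"rz":0,"claw":1}
  ]
}}

```text
time: 8.72
eef_pos: [439.7, 244.8, 261.6]
tcp_rot: [[-0.844, 0.216, 0.491], [-0.515, -0.071, -0.854], [-0.15, -0.974, 0.171]]
force: [1.3, 1.4, -2.3]
opening: 65.9
```

```bash
python3 - <<'E'
from go import *
rec()
c=capture("top");crop(c,90,140,200,150,4,"pics/p4.png")
print([(round(b["score"],2),np.round((np.array(b["location"])*[560,420]-[90,140])*4)) for b in boxes_of("cork_a_center",c)])
B=np.array([412,169,170.])
rel(B,tool(-55,40),29);rel([412,200,220],tool(-57,0,-70),29)
E
```

```text
t 8.72 q [ 1.16  0.88  1.75 -1.07  2.02 -1.87] p [439.7 244.8 261.6] F [ 1.3  1.4 -2.3] open 65.9
[(0.63, array([309., 262.]))]
d [ 79.8 109.4  55.5] r [ -1.8  72.4 154.6] rows 23.8
d [54.  41.5 47.4] r [ -8.7   7.8 101.1] rows 14.2
```

View pics/p4.png

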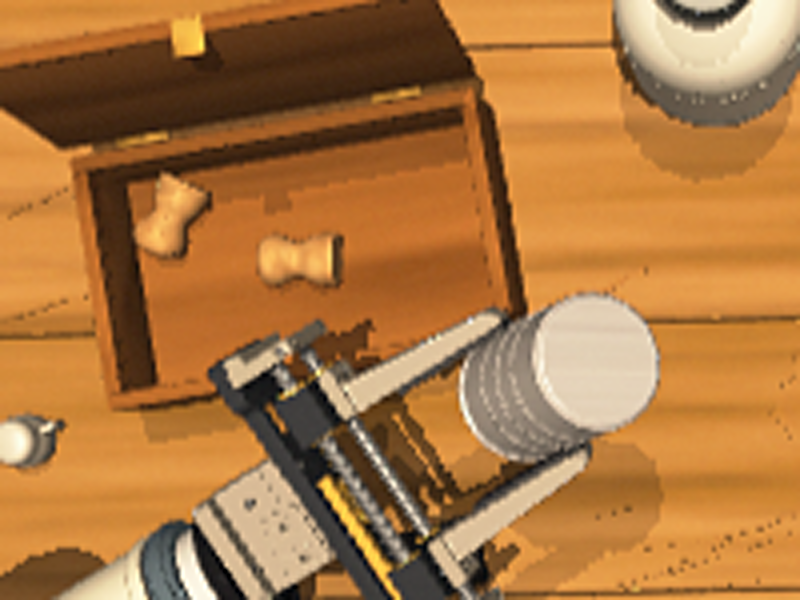

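Both corks lie in the box, at crop (172,215) and (300,258). Next I'll roll the beaker back upright.

>>> {"op": "move_arm", "data": {
  "plan": [
    {"dx":4,"dy":3,"dz":3,"rx":-0.6,"ry":0.6,"rz":7,"claw":1},
    {"dx":8,"dy":6,"dz":7,"rx":-1.2,"ry":1.1,"rz":14,"claw":1},
    {"dx":12,"dy":9,"dz":10,"rx":-1.8,"ry":1.6,"rz":21,"claw":1},
    {"dx":15,"dy":12,"dz":13,"rx":-2.4,"ry":2.2,"rz":28,"claw":1},
    {"dx":19,"dy":15,"dz":17,"rx":-3,"ry":2.7,"rz":35,"claw":1},
    {"dx":23,"dy":18,"dz":20,"rx":-3.6,"ry":3.2,"rz":42,"claw":1},
    {"dx":26,"dy":20,"dz":23,"rx":-4.2,"ry":3.8,"rz":49,"claw":1},
    {"dx":30,"dy":23,"dz":27,"rx":-4.8,"ry":4.3,"rz":56,"claw":1},
    {"dx":34,"dy":26,"dz":30,"rx":-5.4,"ry":4.9,"rz":63,"claw":1},
    {"dx":38,"dy":29,"dz":33,"rx":-6,"ry":5.4,"rz":70,"claw":1},
    {"dx":42,"dy":32,"dz":37,"rx":-6.6,"ry":6,"rz":77,"claw":1},
    {"dx":46,"dy":35,"dz":40,"rx":-7.2,"ry":6.5,"rz":84,"claw":1},
    {"dx":49,"dy":38,"dz":43,"rx":-7.8,"ry":7,"rz":91,"claw":1},
    {"dx":54,"dy":41,"dz":47,"rx":-8.7,"ry":7.8,"rz":101,"claw":1},
    {"dx":54,"dy":41,"dz":47,"rx":-8.7,"ry":7.8,"rz":101,"claw":1}
  ]
}}

```text
time: 10.07
eef_pos: [427.8, 176.4, 219.4]
tcp_rot: [[0.29, 0.786, 0.545], [0.189, 0.511, -0.838], [-0.938, 0.346, -0.0]]
force: [0.1, -0.5, -1.1]
opening: 65.7
```

```bash
python3 - <<'E'
from go import *
rec()
rel([412,169,140.],tool(-55,40),29)
E
```

```text
t 10.07 q [ 1.16  0.79  1.94 -1.02  1.8   0.  ] p [427.8 176.4 219.4] F [ 0.1 -0.5 -1.1] open 65.7
d [ 86.3 -49.4  19.8] r [33.7 25.9 66. ] rows 11.0
```

>>> {"op": "move_arm", "data": {
  "plan": [
    {"dx":7,"dy":-4,"dz":2,"rx":3,"ry":2.3,"rz":6,"claw":1},
    {"dx":14,"dy":-8,"dz":3,"rx":6,"ry":4.6,"rz":12,"claw":1},
    {"dx":21,"dy":-12,"dz":5,"rx":9,"ry":6.9,"rz":18,"claw":1},
    {"dx":28,"dy":-16,"dz":6,"rx":12,"ry":9.2,"rz":24,"claw":1},
    {"dx":35,"dy":-20,"dz":8,"rx":15,"ry":11.5,"rz":30,"claw":1},
    {"dx":43,"dy":-25,"dz":10,"rx":18,"ry":13.8,"rz":36,"claw":1},
    {"dx":51,"dy":-29,"dz":12,"rx":21,"ry":16.1,"rz":42,"claw":1},
    {"dx":59,"dy":-33,"dz":13,"rx":24,"ry":18.4,"rz":48,"claw":1},
    {"dx":67,"dy":-38,"dz":15,"rx":27,"ry":20.7,"rz":54,"claw":1},
    {"dx":76,"dy":-43,"dz":17,"rx":30,"ry":23,"rz":60,"claw":1},
    {"dx":86,"dy":-49,"dz":20,"rx":33.7,"ry":25.9,"rz":66,"claw":1},
    {"dx":86,"dy":-49,"dz":20,"rx":33.7,"ry":25.9,"rz":66,"claw":1},
    {"dx":86,"dy":-49,"dz":20,"rx":33.7,"ry":25.9,"rz":66,"claw":1}
  ]
}}

```text
time: 11.15
eef_pos: [425.8, 150.9, 122.5]
tcp_rot: [[0.819, 0.37, 0.439], [0.574, -0.525, -0.628], [-0.002, 0.766, -0.643]]
force: [0.6, 0.4, -0.9]
opening: 66.1
```

```bash
python3 - <<'E'
from go import *
rec()
c=capture("top");crop(c,200,180,160,120,5,"pics/q1.png")
d=capture("scene");crop(d,190,150,120,90,6,"pics/q1s.png")
R=tool(-55,40);s=get_state()
print(np.round(s["tcp_rot"],3))
# target: same tool pose as at grasp
t=np.array([427.8,149.8,49.4]);rel(t,R,0)
Rt=np.array([[.816,.373,.441],[.578,-.528,-.623],[.001,.763,-.646]]);rel(t,Rt,0)
E
```

```text
t 11.15 q [ 1.    0.43  2.1  -0.86  1.2   0.96] p [425.8 150.9 122.5] F [ 0.6  0.4 -0.9] open 66.1
[[ 0.818  0.371  0.439]
 [ 0.575 -0.524 -0.628]
 [-0.003  0.767 -0.642]]
d [  0.5 -54.   48.8] r [0.  0.  0.2] rows 1.7
d [  0.5 -54.   48.8] r [0.3 0.3 0. ] rows 1.7
```

View pics/q1.png

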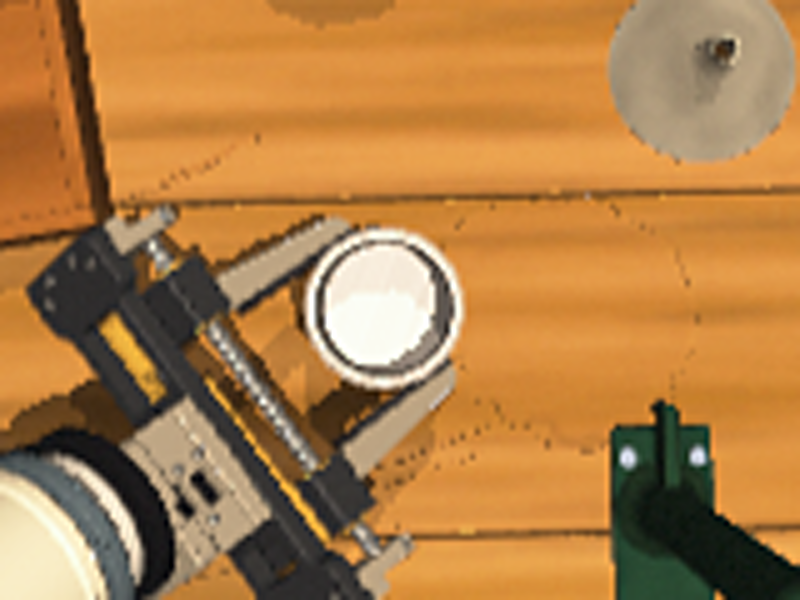

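View pics/q1s.png

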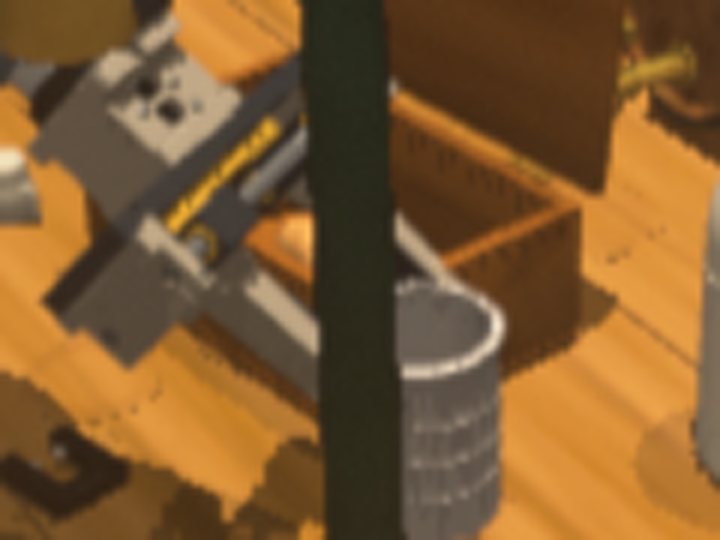

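>>> {"op": "move_arm", "data": {
  "plan": [
    {"dx":0,"dy":-15,"dz":13,"rx":0,"ry":0,"rz":0,"claw":1},
    {"dx":0,"dy":-30,"dz":26,"rx":0,"ry":0,"rz":0,"claw":1},
    {"dx":0,"dy":-42,"dz":36,"rx":0,"ry":0,"rz":0,"claw":1},
    {"dx":0,"dy":-49,"dz":43,"rx":0,"ry":0,"rz":0,"claw":1},
    {"dx":0,"dy":-51.5,"dz":46,"rx":0,"ry":0,"rz":0,"claw":1},
    {"dx":0,"dy":-53,"dz":48,"rx":0,"ry":0,"rz":0,"claw":1},
    {"dx":0,"dy":-53,"dz":48,"rx":0,"ry":0,"rz":0,"claw":1}
  ]
}}

```text
time: 11.83
eef_pos: [427.6, 149.6, 50.6]
tcp_rot: [[0.818, 0.371, 0.439], [0.575, -0.523, -0.629], [-0.003, 0.767, -0.642]]
force: [-0.2, 0.4, -0.7]
opening: 65.6
```

```bash
python3 - <<'E'
from go import *
rec()
d=capture("scene");crop(d,190,150,120,90,6,"pics/q2s.png")
E
```

```text
t 11.83 q [ 0.99  0.57  2.12 -0.92  1.1   1.1 ] p [427.6 149.6  50.6] F [-0.2  0.4 -0.7] open 65.6
```

View pics/q2s.png

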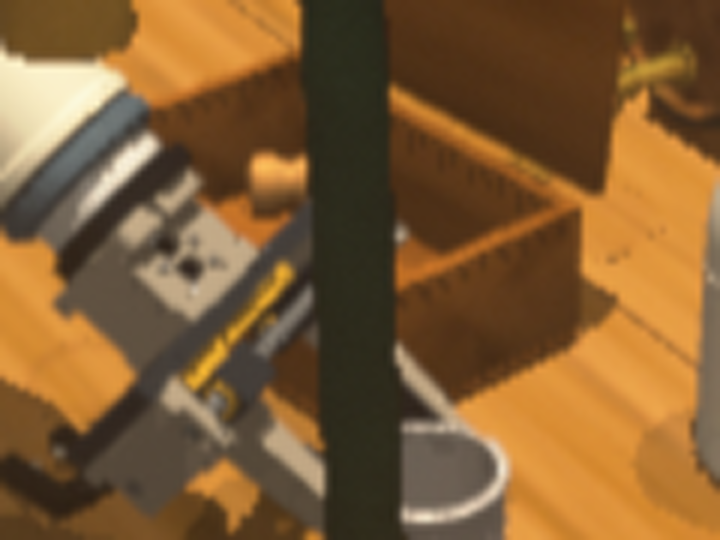

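>>> {"op": "move_arm", "data": {
  "plan": [
    {"dx":0,"dy":-0.8,"dz":0.6,"rx":0,"ry":0,"rz":0,"claw":1},
    {"dx":0,"dy":-1.5,"dz":1.3,"rx":0,"ry":0,"rz":0,"claw":1},
    {"dx":0,"dy":-1.5,"dz":1.3,"rx":0,"ry":0,"rz":0,"claw":1}
  ]
}}

```text
time: 12.13
eef_pos: [428.0, 149.9, 49.6]
tcp_rot: [[0.818, 0.37, 0.44], [0.575, -0.524, -0.628], [-0.002, 0.767, -0.642]]
force: [0.2, 0.1, 1.2]
opening: 65.8
```

>>> {"op": "move_arm", "data": {
  "plan": [
    {"dx":0,"dy":-0.8,"dz":0.6,"rx":0,"ry":0,"rz":0,"claw":1},
    {"dx":0,"dy":-0.8,"dz":0.6,"rx":0,"ry":0,"rz":0,"claw":0.2},
    {"dx":0,"dy":-0.8,"dz":0.6,"rx":0,"ry":0,"rz":0,"claw":-1},
    {"dx":0,"dy":-0.8,"dz":0.6,"rx":0,"ry":0,"rz":0,"claw":-1},
    {"dx":0,"dy":-0.8,"dz":0.6,"rx":0,"ry":0,"rz":0,"claw":-1},
    {"dx":0,"dy":-0.8,"dz":0.6,"rx":0,"ry":0,"rz":0,"claw":-1},
    {"dx":0,"dy":-0.8,"dz":0.6,"rx":0,"ry":0,"rz":0,"claw":-1}
  ]
}}

```text
time: 12.72
eef_pos: [428.0, 150.0, 48.5]
tcp_rot: [[0.818, 0.37, 0.44], [0.575, -0.524, -0.628], [-0.002, 0.767, -0.642]]
force: [0.4, 0.1, -0.6]
opening: 91.9
```

```bash
python3 - <<'E'
from go import *
rec()
c=capture("top");crop(c,200,180,160,120,5,"pics/r1.png")
E
```

```text
t 12.72 q [ 0.99  0.58  2.12 -0.93  1.1   1.1 ] p [428.  150.   48.5] F [ 0.4  0.1 -0.6] open 91.9
```

View pics/r1.png

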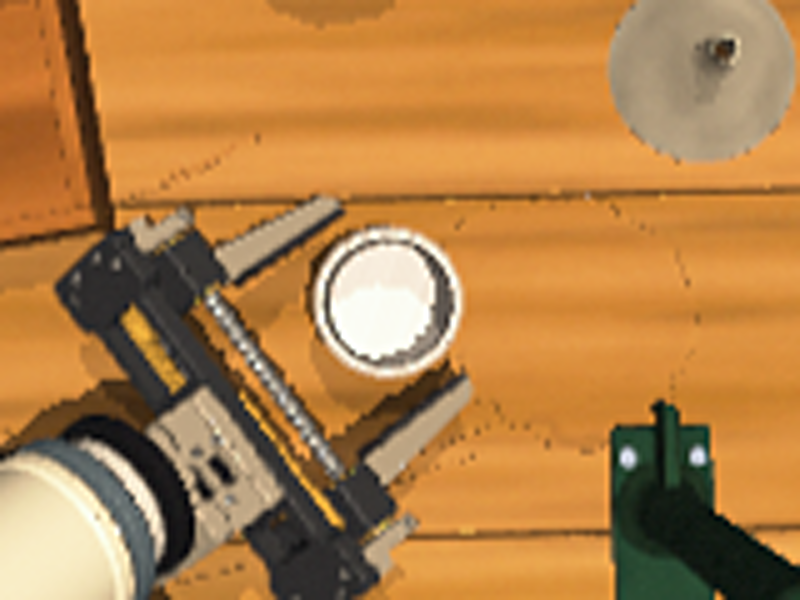

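>>> {"op": "move_arm", "data": {
  "plan": [
    {"dx":0,"dy":0,"dz":-15,"rx":0,"ry":0,"rz":0,"claw":-1},
    {"dx":0,"dy":0,"dz":-45,"rx":0,"ry":0,"rz":0,"claw":-1},
    {"dx":0,"dy":0,"dz":-80,"rx":0,"ry":0,"rz":0,"claw":-1},
    {"dx":0,"dy":0,"dz":-110,"rx":0,"ry":0,"rz":0,"claw":-1},
    {"dx":0,"dy":30,"dz":-140,"rx":0,"ry":0,"rz":0,"claw":-1},
    {"dx":0,"dy":60,"dz":-170,"rx":0,"ry":0,"rz":0,"claw":-1},
    {"dx":0,"dy":90,"dz":-200,"rx":0,"ry":0,"rz":0,"claw":-1},
    {"dx":0,"dy":100,"dz":-210,"rx":0,"ry":0,"rz":0,"claw":-1}
  ]
}}

```text
time: 13.43
eef_pos: [372.9, 230.9, 264.4]
tcp_rot: [[0.818, 0.368, 0.442], [0.576, -0.527, -0.625], [0.003, 0.766, -0.643]]
force: [0.2, 0.8, -0.0]
opening: 92.2
```

```bash
python3 - <<'E'
from go import *
rec()
c=capture("top");cv2.imwrite("pics/r2.png",c["frame"])
def dn(az):
    a=np.radians(az);return np.c_[[np.cos(a),np.sin(a),0],[np.sin(a),-np.cos(a),0],[0,0,-1]]
rel([639,187,300],dn(-30),0);rel([639,187,300],dn(-45),0);rel([520,230,350],dn(-30),0)
E
```

```text
t 13.43 q [ 1.17  0.25  1.92 -0.71  1.54  0.8 ] p [372.9 230.9 264.4] F [ 0.2  0.8 -0. ] open 92.2
d [191.8 147.7 123.1] r [ 44.1 -28.5  60.7] rows 11.2
d [191.8 147.7 123.1] r [ 41.1 -35.   74.5] rows 12.9
d [119.4 119.5  11.4] r [ 44.1 -28.5  60.7] rows 11.2
```

View pics/r2.png

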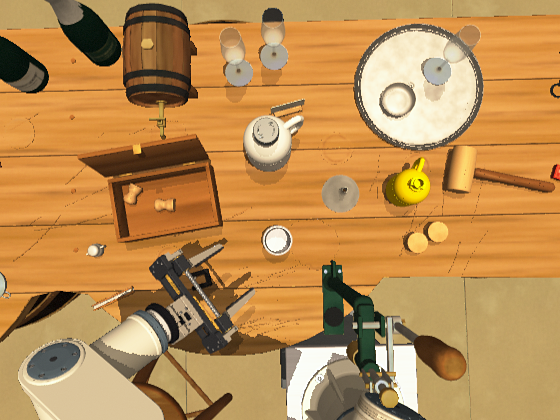

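The tool-down pose for the cap would put the arm into the puller. I'll grip the cap with the tool tilted instead, keeping the arm on the left, and check clearances first.

```bash
cat > plan.py <<'E'
from go import *
P,_=fit()
def links(q,p=P):
    a1,h,L1,e,L2,L3=p;R=Z(q[0]);s=R@[a1,0,h];R=R@Y(q[1]);el=s+R@[0,0,L1];R=R@Y(q[2]);w=el+R@[e,0,L2];return s,el,w
def clear(q):
    s,el,w=links(q);lo=np.array([180,-20,0]);hi=np.array([350,75,770])
    f=lambda a,b:min(np.linalg.norm(np.maximum(np.maximum(lo-x,x-hi),0)) for x in(a+(b-a)*k for k in np.linspace(0,1,60)))
    t,_=fk(q,P);return round(f(s,el)),round(f(el,w)),round(f(w,t))
E
python3 - <<'E'
from plan import *
c=capture("top")
print("lid top",[np.round(bp(c,*a,240)) for a in((78,158),(196,135),(200.5,137))])
C=np.array([639,187,211.]);q=None
for tl in(28,35,42):
  q=None
  for az in(-90,-80,-70,-60,-50,-40,-30,-20,-15):
    R=tool(az,tl);S=ik(C+26*R[:,2],R,P,q,n=4 if q is None else 0)
    if not S: print(tl,az,"none");continue
    q=S[0];print(tl,az,np.round(q,2),clear(q))
print(clear(get_state()["qpos"]))
E
```

```text
lid top [array([588., 569., 240.]), array([629., 328., 240.]), array([625., 319., 240.])]
28 -90 [ 0.67  0.83  1.27 -0.79  1.81  0.8 ] (53, 184, 302)
28 -80 [ 0.71  0.76  1.4  -0.87  1.69  0.77] (61, 181, 306)
28 -70 [ 0.74  0.7   1.53 -0.95  1.55  0.75] (67, 172, 310)
28 -60 [ 0.77  0.63  1.66 -1.05  1.42  0.74] (71, 158, 306)
28 -50 [ 0.78  0.57  1.79 -1.16  1.29  0.75] (74, 140, 293)
28 -40 [ 0.78  0.5   1.92 -1.29  1.15  0.77] (74, 120, 272)
28 -30 none
28 -20 none
28 -15 none
35 -90 [ 0.65  0.77  1.29 -0.72  1.74  0.78] (49, 162, 303)
35 -80 [ 0.68  0.7   1.42 -0.8   1.61  0.73] (56, 157, 307)
35 -70 [ 0.71  0.64  1.54 -0.88  1.48  0.69] (61, 147, 310)
35 -60 [ 0.74  0.58  1.66 -0.96  1.35  0.66] (65, 132, 306)
35 -50 [ 0.75  0.51  1.78 -1.06  1.21  0.64] (67, 115, 293)
35 -40 [ 0.74  0.45  1.9  -1.18  1.07  0.63] (66, 98, 272)
35 -30 none
35 -20 none
35 -15 none
42 -90 [ 0.62  0.71  1.32 -0.65  1.66  0.75] (44, 139, 303)
42 -80 [ 0.65  0.65  1.43 -0.72  1.54  0.68] (50, 133, 307)
42 -70 [ 0.68  0.59  1.54 -0.79  1.42  0.62] (54, 122, 310)
42 -60 [ 0.69  0.53  1.65 -0.87  1.29  0.57] (58, 108, 306)
42 -50 [ 0.7   0.46  1.76 -0.95  1.15  0.52] (59, 94, 293)
42 -40 [ 0.69  0.4   1.87 -1.04  1.01  0.47] (57, 81, 272)
42 -30 [ 0.67  0.34  1.96 -1.15  0.86  0.43] (55, 67, 241)
42 -20 [ 0.63  0.29  2.05 -1.27  0.7   0.39] (65, 49, 204)
42 -15 none
(137, 147, 158)
```

```bash
python3 - <<'E'
from plan import *
d=capture("scene")
s,el,w=links(get_state()["qpos"]);print(s,el,w,pj(d,[s,el,w]))
im=d["frame"].copy()
for x in np.linspace(0,1,5): 
  cv2.circle(im,tuple(int(v) for v in pj(d,s+(el-s)*x)[0]),2,(0,0,255),-1);cv2.circle(im,tuple(int(v) for v in pj(d,el+(w-el)*x)[0]),2,(255,0,0),-1)
for z in range(0,771,70):
  for xy in((180,75),(350,75),(350,-20),(180,-20)): cv2.circle(im,tuple(int(v) for v in pj(d,[*xy,z])[0]),1,(255,0,255),-1)
cv2.imwrite("pics/sA.png",im)
c=capture("top");im=c["frame"].copy()
for x in np.linspace(0,1,5): 
  cv2.circle(im,tuple(int(v) for v in pj(c,s+(el-s)*x)[0]),2,(0,0,255),-1);cv2.circle(im,tuple(int(v) for v in pj(c,el+(w-el)*x)[0]),2,(255,0,0),-1)
for z in range(0,771,70):
  for xy in((180,75),(350,75),(350,-20),(180,-20)): cv2.circle(im,tuple(int(v) for v in pj(c,[*xy,z])[0]),1,(255,0,255),-1)
cv2.imwrite("pics/tA.png",im)
E
```

```text
[  0.50884264   1.19239083 294.75096897] [ 56.83715396 133.18872346 841.96281391] [202.07698457 473.53489292 510.00168615] [[  74.11930614  269.37977507]
 [ -51.6674854  -259.10763255]
 [ 106.32163397   40.46930975]]
```

View pics/sA.png

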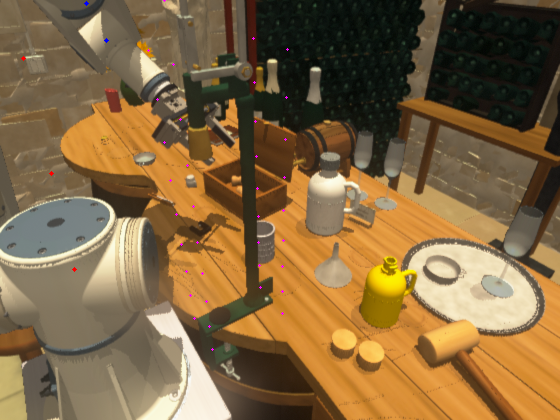

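View pics/tA.png

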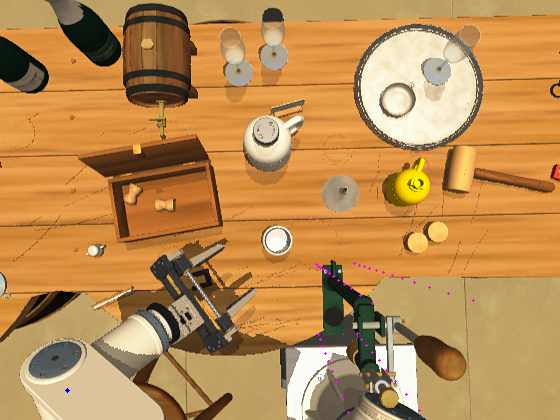

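The overlay shows the upper arm offset to the left of the arm plane, so only the forearm clearance matters. Next I'll plan the cap approach and the sweep.

```bash
python3 - <<'E'
from plan import *
C=np.array([639,187,211.])
for tl in(38,41):
  q=None
  for az,dz in((-90,90),(-90,0),(-90,-6),(-75,-6),(-60,-6),(-45,-6),(-35,-6),(-28,-6),(-28,60)):
    R=tool(az,tl);S=ik(C+[0,0,dz]+26*R[:,2],R,P,q,n=4 if q is None else 0)
    if not S: print(tl,az,"none");continue
    q=S[0];print(tl,az,dz,np.round(q,2),clear(q))
R=tool(-90,40)
rel(C+[0,0,100],R,26)
rel([520,330,330],tool(-75,40),26)
E
```

```text
38 -90 90 [ 0.64  0.66  1.25 -0.71  1.81  0.67] (47, 132, 303)
38 -90 0 [ 0.64  0.74  1.31 -0.69  1.71  0.77] (47, 153, 303)
38 -90 -6 [ 0.64  0.75  1.31 -0.69  1.7   0.77] (47, 154, 303)
38 -75 -6 [ 0.69  0.66  1.48 -0.8   1.51  0.69] (56, 144, 308)
38 -60 -6 [ 0.72  0.56  1.66 -0.93  1.32  0.63] (62, 124, 306)
38 -45 -6 [ 0.73  0.47  1.83 -1.07  1.11  0.59] (64, 99, 284)
38 -35 -6 [ 0.71  0.4   1.94 -1.19  0.97  0.57] (61, 84, 258)
38 -28 -6 [ 0.69  0.36  2.01 -1.29  0.86  0.56] (57, 73, 235)
38 -28 60 [ 0.69  0.26  1.97 -1.17  0.91  0.38] (80, 62, 235)
41 -90 90 [ 0.62  0.64  1.25 -0.68  1.78  0.66] (44, 122, 303)
41 -90 0 [ 0.62  0.72  1.32 -0.66  1.67  0.75] (44, 143, 303)
41 -90 -6 [ 0.62  0.72  1.32 -0.66  1.67  0.76] (44, 144, 303)
41 -75 -6 [ 0.67  0.63  1.49 -0.77  1.48  0.67] (53, 134, 308)
41 -60 -6 [ 0.7   0.54  1.66 -0.88  1.29  0.59] (59, 114, 306)
41 -45 -6 [ 0.71  0.45  1.82 -1.02  1.08  0.53] (60, 91, 284)
41 -35 -6 [ 0.69  0.39  1.93 -1.12  0.94  0.49] (57, 78, 258)
41 -28 -6 [ 0.67  0.34  1.99 -1.21  0.83  0.47] (55, 66, 235)
41 -28 60 [ 0.67  0.25  1.94 -1.09  0.89  0.29] (83, 57, 235)
d [182.3 158.  134.1] r [  0.1 -26.9  22.6] rows 6.6
d [171.8  55.  -18.4] r [  0.1 -15.4  13. ] rows 4.3
```

```bash
python3 - <<'E'
from plan import *
C=np.array([639,187,211.])
rel(C+[0,0,100],tool(-95,40),26)
E
```

```text
d [180.9 157.3 133.3] r [  0.1 -30.7  25.8] rows 6.6
```

>>> {"op": "move_arm", "data": {
  "plan": [
    {"dx":34,"dy":11,"dz":-4,"rx":0,"ry":-3,"rz":2.6,"claw":-1},
    {"dx":68,"dy":22,"dz":-8,"rx":0,"ry":-6,"rz":5.2,"claw":-1},
    {"dx":102,"dy":33,"dz":-11,"rx":0,"ry":-9,"rz":8,"claw":-1},
    {"dx":136,"dy":44,"dz":-14,"rx":0,"ry":-12,"rz":10.5,"claw":-1},
    {"dx":172,"dy":55,"dz":-18,"rx":0,"ry":-15.4,"rz":13,"claw":-1},
    {"dx":172,"dy":55,"dz":-18,"rx":0,"ry":-15.4,"rz":13,"claw":-1},
    {"dx":172,"dy":55,"dz":-18,"rx":0,"ry":-15.4,"rz":13,"claw":-1}
  ]
}}

```text
time: 14.22
eef_pos: [527.2, 310.5, 309.6]
tcp_rot: [[0.967, 0.166, 0.195], [0.256, -0.619, -0.743], [-0.003, 0.768, -0.641]]
force: [-0.4, 0.1, -0.7]
opening: 91.9
```

```bash
python3 - <<'E'
from plan import *
rec()
C=np.array([639,187,211.])
rel(C+[0,0,90],tool(-95,40),26)
E
```

```text
t 14.22 q [ 0.92  0.56  1.34 -0.67  1.82  0.7 ] p [527.2 310.5 309.6] F [-0.4  0.1 -0.7] open 91.9
d [ 69.7  87.5 144.2] r [  0.2 -15.1  12.8] rows 4.4
```

>>> {"op": "move_arm", "data": {
  "plan": [
    {"dx":14,"dy":17,"dz":28,"rx":0,"ry":-3,"rz":2.5,"claw":-1},
    {"dx":28,"dy":35,"dz":57,"rx":0,"ry":-6,"rz":5,"claw":-1},
    {"dx":42,"dy":53,"dz":87,"rx":0,"ry":-9,"rz":7.6,"claw":-1},
    {"dx":56,"dy":70,"dz":115,"rx":0,"ry":-12,"rz":10.2,"claw":-1},
    {"dx":70,"dy":87.5,"dz":144,"rx":0.2,"ry":-15,"rz":12.8,"claw":-1},
    {"dx":70,"dy":87.5,"dz":144,"rx":0.2,"ry":-15,"rz":12.8,"claw":-1},
    {"dx":70,"dy":87.5,"dz":144,"rx":0.2,"ry":-15,"rz":12.8,"claw":-1}
  ]
}}

```text
time: 14.8
eef_pos: [636.6, 164.5, 282.2]
tcp_rot: [[0.996, -0.054, -0.069], [-0.088, -0.639, -0.764], [-0.003, 0.768, -0.641]]
force: [-0.8, 1.0, -1.0]
opening: 92.2
```

```bash
python3 - <<'E'
from plan import *
rec()
C=np.array([639,187,211.])
rel(C,tool(-95,40),26)
c=capture("top");crop(c,180,60,160,120,5,"pics/c1.png")
d=capture("scene");crop(d,220,60,200,150,4,"pics/c1s.png")
s=get_state();R=np.array(s["tcp_rot"]);t=np.array(s["eef_pos"])
for P_ in(t,t-26*R[:,2],t+46*R[:,0],t-46*R[:,0]): print((pj(c,P_)-[180,60])*5,(pj(d,P_)-[220,60])*4)
E
```

```text
t 14.8 q [ 0.61  0.68  1.2  -0.66  1.85  0.7 ] p [636.6 164.5 282.2] F [-0.8  1.  -1. ] open 92.2
d [  0.7 -69.2  54.3] r [0.1 0.1 0.1] rows 2.1
[[473.61584907 324.64127328]] [[463.96447824 318.31276962]]
[[420.92021852 311.3921901 ]] [[447.8801763  282.54432244]]
[[480.90256019 208.35884907]] [[522.30020332 304.88901656]]
[[466.28699981 441.59614431]] [[403.32620429 332.26636692]]
```

View pics/c1.png

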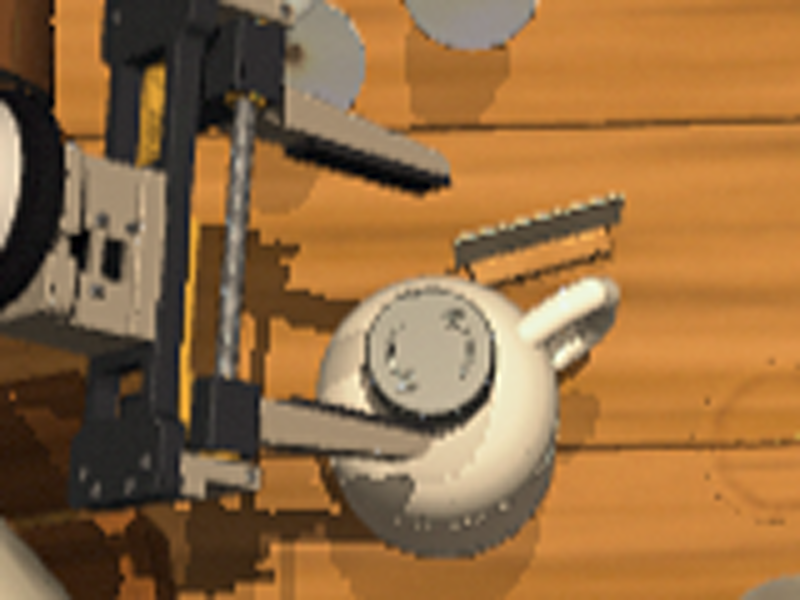

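View pics/c1s.png

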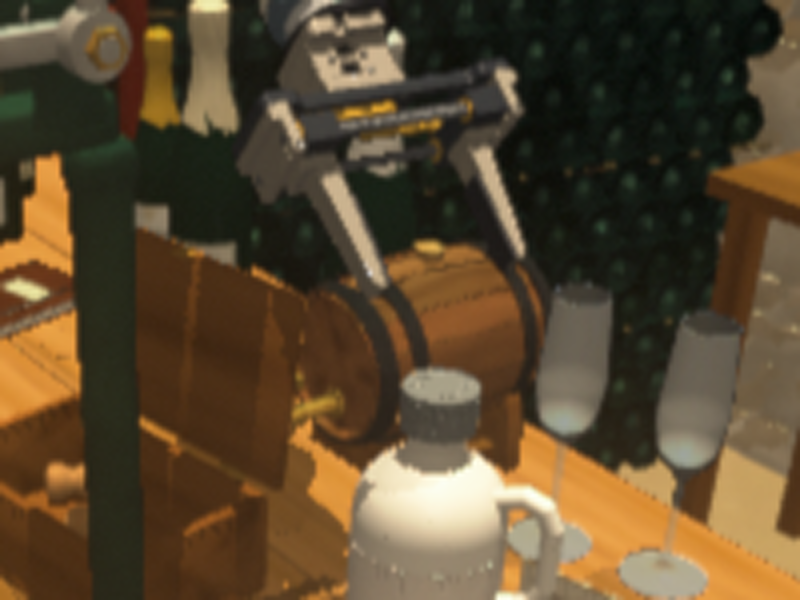

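>>> {"op": "move_arm", "data": {
  "plan": [
    {"dx":0,"dy":-10,"dz":9,"rx":0,"ry":0,"rz":0,"claw":-1},
    {"dx":0,"dy":-25,"dz":22,"rx":0,"ry":0,"rz":0,"claw":-1},
    {"dx":0.5,"dy":-42,"dz":36,"rx":0,"ry":0,"rz":0,"claw":-1},
    {"dx":0.5,"dy":-57,"dz":49,"rx":0,"ry":0,"rz":0,"claw":-1},
    {"dx":0.7,"dy":-66,"dz":57,"rx":0,"ry":0,"rz":0,"claw":-1},
    {"dx":0.7,"dy":-69,"dz":60,"rx":0,"ry":0,"rz":0,"claw":-1},
    {"dx":0.7,"dy":-69,"dz":60,"rx":0,"ry":0,"rz":0,"claw":-1}
  ]
}}

```text
time: 15.48
eef_pos: [635.5, 165.8, 190.7]
tcp_rot: [[0.997, -0.051, -0.066], [-0.083, -0.639, -0.765], [-0.004, 0.768, -0.641]]
force: [0.0, -0.1, -0.3]
opening: 92.4
```

```bash
python3 - <<'E'
from plan import *
rec()
c=capture("top");crop(c,200,90,120,90,6,"pics/c2.png")
d=capture("scene");crop(d,260,100,120,90,6,"pics/c2s.png")
E
```

```text
t 15.48 q [ 0.61  0.75  1.27 -0.64  1.74  0.79] p [635.5 165.8 190.7] F [ 0.  -0.1 -0.3] open 92.4
```

View pics/c2.png

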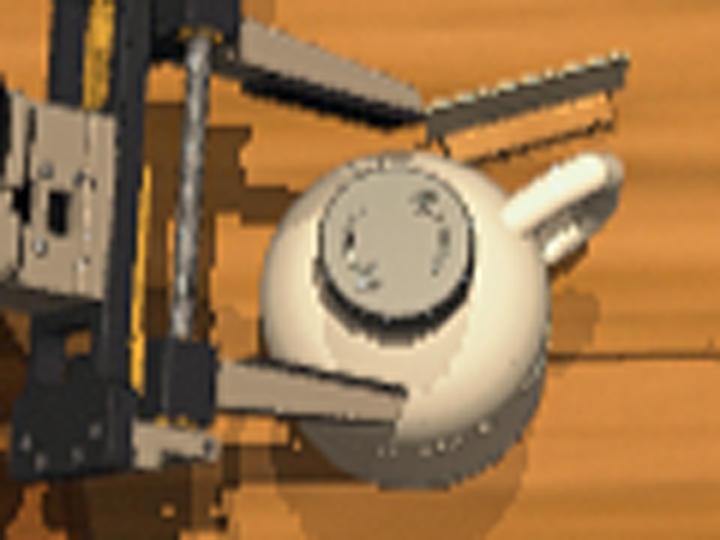

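View pics/c2s.png

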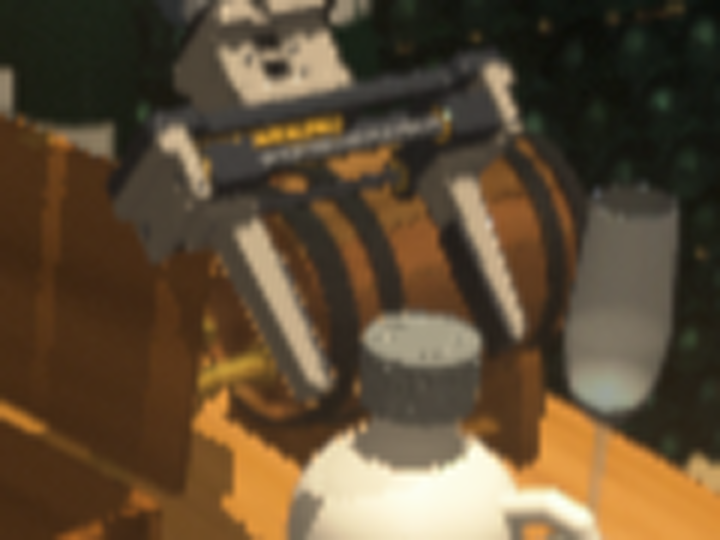

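>>> {"op": "move_arm", "data": {
  "plan": [
    {"dx":0,"dy":3.8,"dz":4.6,"rx":0,"ry":0,"rz":0,"claw":-1},
    {"dx":0,"dy":3.8,"dz":4.6,"rx":0,"ry":0,"rz":0,"claw":0},
    {"dx":0,"dy":3.8,"dz":4.6,"rx":0,"ry":0,"rz":0,"claw":1},
    {"dx":0,"dy":3.8,"dz":4.6,"rx":0,"ry":0,"rz":0,"claw":1},
    {"dx":0,"dy":3.8,"dz":4.6,"rx":0,"ry":0,"rz":0,"claw":1},
    {"dx":0,"dy":3.8,"dz":4.6,"rx":0,"ry":0,"rz":0,"claw":1},
    {"dx":0,"dy":3.8,"dz":4.6,"rx":0,"ry":0,"rz":0,"claw":1},
    {"dx":0,"dy":3.8,"dz":4.6,"rx":0,"ry":0,"rz":0,"claw":1}
  ],
  "squeeze": 55
}}

```text
time: 16.25
eef_pos: [636.9, 160.0, 192.7]
tcp_rot: [[0.997, -0.054, -0.063], [-0.083, -0.64, -0.764], [0.001, 0.766, -0.642]]
force: [5.1, -0.4, -0.3]
opening: 53.5
```

```bash
python3 - <<'E'
from plan import *
rec()
c=capture("top");crop(c,200,90,120,90,6,"pics/c3.png")
d=capture("scene");crop(d,260,100,120,90,6,"pics/c3s.png")
E
```

```text
t 16.25 q [ 0.6   0.75  1.28 -0.64  1.73  0.79] p [636.9 160.  192.7] F [ 5.1 -0.4 -0.3] open 53.5
```

View pics/c3.png

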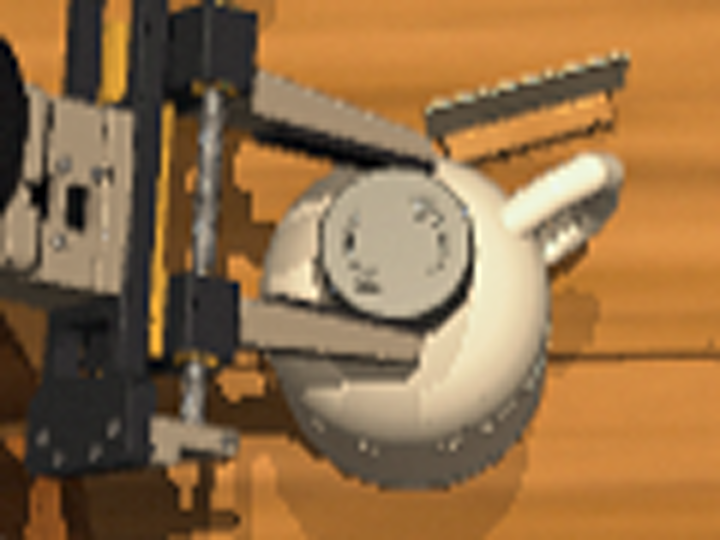

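View pics/c3s.png

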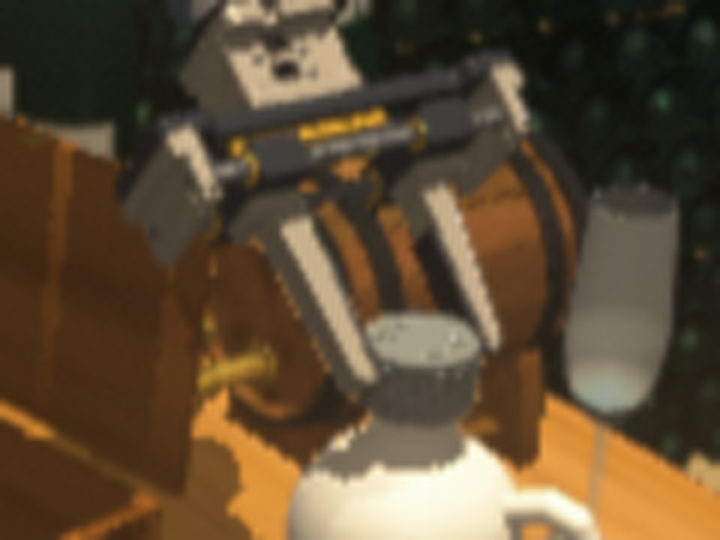

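>>> {"op": "move_arm", "data": {
  "plan": [
    {"dx":0,"dy":-1.5,"dz":1.3,"rx":0,"ry":0,"rz":0,"claw":1},
    {"dx":0,"dy":-3,"dz":2.6,"rx":0,"ry":0,"rz":0,"claw":1},
    {"dx":0,"dy":-4.6,"dz":3.9,"rx":0,"ry":0,"rz":0,"claw":1},
    {"dx":0,"dy":-4.6,"dz":3.9,"rx":0,"ry":0,"rz":0,"claw":1},
    {"dx":0,"dy":-4.6,"dz":3.9,"rx":0,"ry":0,"rz":0,"claw":1}
  ]
}}

```text
time: 16.77
eef_pos: [637.0, 160.0, 188.5]
tcp_rot: [[0.997, -0.055, -0.063], [-0.083, -0.639, -0.765], [0.002, 0.767, -0.641]]
force: [2.1, 0.7, 9.5]
opening: 53.4
```

```bash
python3 - <<'E'
from plan import *
rec();print(np.round(get_state()["moment"],2))
c=capture("top");crop(c,200,90,120,90,6,"pics/c4.png")
d=capture("scene");crop(d,260,100,120,90,6,"pics/c4s.png")
E
```

```text
t 16.77 q [ 0.6   0.75  1.28 -0.64  1.72  0.79] p [637.  160.  188.5] F [2.1 0.7 9.5] open 53.4
[-0.95  0.03  0.28]
```

View pics/c4s.png

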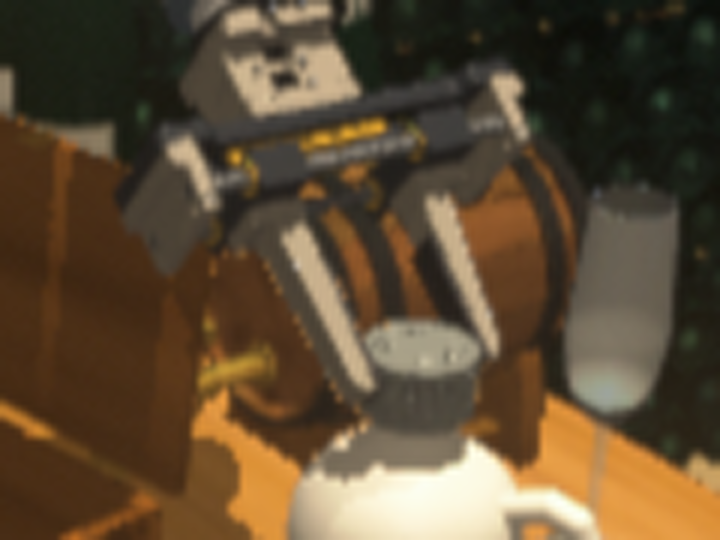

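```bash
python3 - <<'E'
from plan import *
s=get_state();R0=np.array(s["tcp_rot"]);t0=np.array(s["eef_pos"]);C=np.array([639.2,187,0])
for i in range(20):
    a=np.radians(4*max(0,min(i-1,16)));dz=-min(4.5,2.25*(i+1))
    Q=Z(a);t=C+Q@(t0-C)+[0,0,dz];d=R0.T@(t-t0);r=np.degrees(Ro.from_matrix(R0.T@Q@R0).as_rotvec())
    print('{"dx": %.1f, "dy": %.1f, "dz": %.1f, "rx": %.1f, "ry": %.1f, "rz": %.1f, "claw": 1},'%(*d,*r),end=' ')
E
```

```text
{"dx": -0.0, "dy": -1.7, "dz": 1.4, "rx": 0.0, "ry": 0.0, "rz": 0.0, "claw": 1}, {"dx": -0.0, "dy": -3.5, "dz": 2.9, "rx": 0.0, "ry": 0.0, "rz": 0.0, "claw": 1}, {"dx": 1.9, "dy": -3.5, "dz": 2.8, "rx": 0.0, "ry": 3.1, "rz": -2.6, "claw": 1}, {"dx": 3.8, "dy": -3.6, "dz": 2.7, "rx": 0.0, "ry": 6.1, "rz": -5.1, "claw": 1}, {"dx": 5.6, "dy": -3.9, "dz": 2.4, "rx": 0.0, "ry": 9.2, "rz": -7.7, "claw": 1}, {"dx": 7.5, "dy": -4.2, "dz": 2.1, "rx": 0.0, "ry": 12.3, "rz": -10.3, "claw": 1}, {"dx": 9.3, "dy": -4.5, "dz": 1.6, "rx": 0.0, "ry": 15.3, "rz": -12.8, "claw": 1}, {"dx": 11.0, "dy": -5.0, "dz": 1.1, "rx": 0.0, "ry": 18.4, "rz": -15.4, "claw": 1}, {"dx": 12.7, "dy": -5.5, "dz": 0.4, "rx": 0.1, "ry": 21.5, "rz": -18.0, "claw": 1}, {"dx": 14.4, "dy": -6.1, "dz": -0.3, "rx": 0.1, "ry": 24.6, "rz": -20.5, "claw": 1}, {"dx": 15.9, "dy": -6.8, "dz": -1.1, "rx": 0.1, "ry": 27.6, "rz": -23.1, "claw": 1}, {"dx": 17.4, "dy": -7.6, "dz": -2.0, "rx": 0.1, "ry": 30.7, "rz": -25.7, "claw": 1}, {"dx": 18.8, "dy": -8.4, "dz": -3.0, "rx": 0.1, "ry": 33.8, "rz": -28.2, "claw": 1}, {"dx": 20.1, "dy": -9.3, "dz": -4.0, "rx": 0.1, "ry": 36.8, "rz": -30.8, "claw": 1}, {"dx": 21.3, "dy": -10.2, "dz": -5.1, "rx": 0.1, "ry": 39.9, "rz": -33.4, "claw": 1}, {"dx": 22.5, "dy": -11.2, "dz": -6.3, "rx": 0.1, "ry": 43.0, "rz": -35.9, "claw": 1}, {"dx": 23.5, "dy": -12.2, "dz": -7.5, "rx": 0.1, "ry": 46.0, "rz": -38.5, "claw": 1}, {"dx": 24.3, "dy": -13.3, "dz": -8.8, "rx": 0.1, "ry": 49.1, "rz": -41.0, "claw": 1}, {"dx": 24.3, "dy": -13.3, "dz": -8.8, "rx": 0.1, "ry": 49.1, "rz": -41.0, "claw": 1}, {"dx": 24.3, "dy": -13.3, "dz": -8.8, "rx": 0.1, "ry": 49.1, "rz": -41.0, "claw": 1},
```

>>> {"op": "move_arm", "data": {
  "plan": [
    {"dx":0,"dy":-1.7,"dz":1.4,"rx":0,"ry":0,"rz":0,"claw":1},
    {"dx":0,"dy":-3.5,"dz":2.9,"rx":0,"ry":0,"rz":0,"claw":1},
    {"dx":0,"dy":-3.5,"dz":2.9,"rx":0,"ry":0,"rz":0,"claw":1}
  ],
  "squeeze": 60
}}

```text
time: 17.12
eef_pos: [637.1, 159.9, 186.2]
tcp_rot: [[0.996, -0.056, -0.062], [-0.084, -0.637, -0.766], [0.004, 0.768, -0.64]]
force: [0.7, 2.1, 12.3]
opening: 53.3
```

>>> {"op": "move_arm", "data": {
  "plan": [
    {"dx":1.9,"dy":-2.2,"dz":1.7,"rx":0,"ry":3.1,"rz":-2.6,"claw":1},
    {"dx":3.8,"dy":-2.3,"dz":1.6,"rx":0,"ry":6.1,"rz":-5.1,"claw":1},
    {"dx":5.6,"dy":-2.6,"dz":1.3,"rx":0,"ry":9.2,"rz":-7.7,"claw":1},
    {"dx":7.5,"dy":-2.9,"dz":1.0,"rx":0,"ry":12.3,"rz":-10.3,"claw":1},
    {"dx":9.3,"dy":-3.2,"dz":0.5,"rx":0,"ry":15.3,"rz":-12.8,"claw":1},
    {"dx":11,"dy":-3.7,"dz":0,"rx":0,"ry":18.4,"rz":-15.4,"claw":1},
    {"dx":12.7,"dy":-4.2,"dz":-0.7,"rx":0,"ry":21.5,"rz":-18,"claw":1},
    {"dx":14.4,"dy":-4.8,"dz":-1.4,"rx":0,"ry":24.6,"rz":-20.5,"claw":1},
    {"dx":14.4,"dy":-4.8,"dz":-1.4,"rx":0,"ry":24.6,"rz":-20.5,"claw":1}
  ]
}}

```text
time: 17.87
eef_pos: [652.3, 162.9, 186.5]
tcp_rot: [[0.887, 0.291, 0.36], [0.462, -0.566, -0.683], [0.005, 0.771, -0.636]]
force: [2.2, 1.5, 12.8]
opening: 53.4
```

```bash
python3 - <<'E'
from plan import *
rec();s=get_state();print(np.round(s["moment"],2),clear(s["qpos"]));R=np.array(s["tcp_rot"])
print("az",np.degrees(np.arctan2(R[1,2],R[0,2])))
c=capture("top");crop(c,200,90,120,90,6,"pics/d1.png")
d=capture("scene");crop(d,260,100,120,90,6,"pics/d1s.png")
R0=R;t0=np.array(s["eef_pos"]);C=np.array([639.2,187,0])
for i in range(10):
    a=np.radians(4*min(i+1,8));dz=-2.8
    Q=Z(a);t=C+Q@(t0-C)+[0,0,dz];dd=R0.T@(t-t0);r=np.degrees(Ro.from_matrix(R0.T@Q@R0).as_rotvec())
    print('{"dx": %.1f, "dy": %.1f, "dz": %.1f, "rx": %.1f, "ry": %.1f, "rz": %.1f, "claw": 1},'%(*dd,*r),end=' ')
E
```

```text
t 17.87 q [ 0.7   0.56  1.64 -0.89  1.32  0.63] p [652.3 162.9 186.5] F [ 2.2  1.5 12.8] open 53.4
[-1.23 -0.68  0.21] (58, 120, 308)
az -62.22397542731317
{"dx": 1.9, "dy": -2.2, "dz": 1.7, "rx": 0.0, "ry": 3.1, "rz": -2.5, "claw": 1}, {"dx": 3.8, "dy": -2.4, "dz": 1.5, "rx": 0.0, "ry": 6.2, "rz": -5.1, "claw": 1}, {"dx": 5.7, "dy": -2.6, "dz": 1.3, "rx": 0.1, "ry": 9.3, "rz": -7.6, "claw": 1}, {"dx": 7.5, "dy": -2.9, "dz": 0.9, "rx": 0.1, "ry": 12.3, "rz": -10.2, "claw": 1}, {"dx": 9.3, "dy": -3.3, "dz": 0.4, "rx": 0.1, "ry": 15.4, "rz": -12.7, "claw": 1}, {"dx": 11.1, "dy": -3.8, "dz": -0.1, "rx": 0.1, "ry": 18.5, "rz": -15.3, "claw": 1}, {"dx": 12.8, "dy": -4.4, "dz": -0.8, "rx": 0.1, "ry": 21.6, "rz": -17.8, "claw": 1}, {"dx": 14.4, "dy": -5.0, "dz": -1.6, "rx": 0.2, "ry": 24.7, "rz": -20.4, "claw": 1}, {"dx": 14.4, "dy": -5.0, "dz": -1.6, "rx": 0.2, "ry": 24.7, "rz": -20.4, "claw": 1}, {"dx": 14.4, "dy": -5.0, "dz": -1.6, "rx": 0.2, "ry": 24.7, "rz": -20.4, "claw": 1},
```

View pics/d1.png

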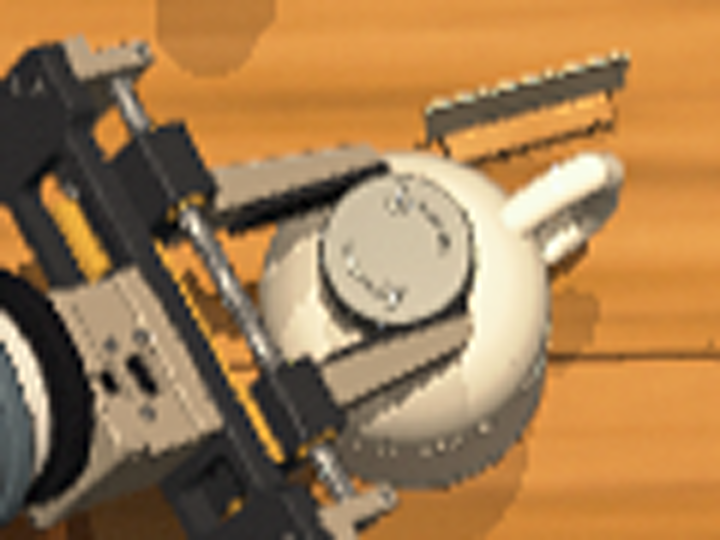

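View pics/d1s.png

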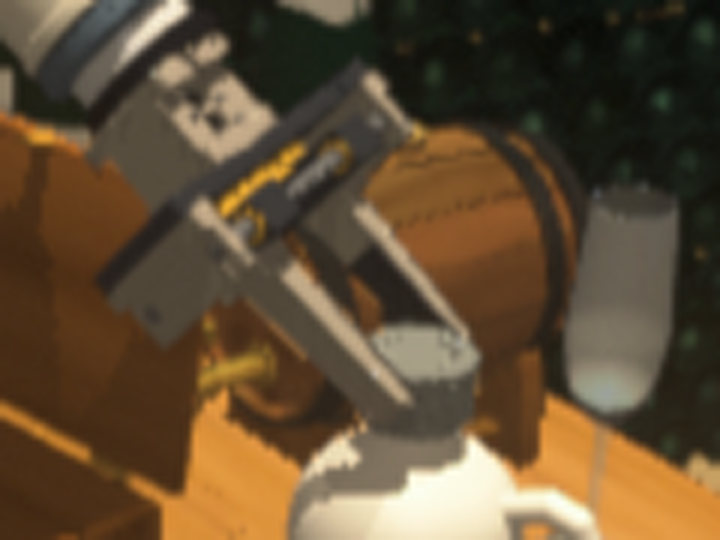

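The cap's marks turned with the gripper by about 32°, and the jug's handle did not move. I'll turn it further.

>>> {"op": "move_arm", "data": {
  "plan": [
    {"dx":1.9,"dy":-2.2,"dz":1.7,"rx":0,"ry":3.1,"rz":-2.5,"claw":1},
    {"dx":3.8,"dy":-2.4,"dz":1.5,"rx":0,"ry":6.2,"rz":-5.1,"claw":1},
    {"dx":5.7,"dy":-2.6,"dz":1.3,"rx":0,"ry":9.3,"rz":-7.6,"claw":1},
    {"dx":7.5,"dy":-2.9,"dz":0.9,"rx":0,"ry":12.3,"rz":-10.2,"claw":1},
    {"dx":9.3,"dy":-3.3,"dz":0.4,"rx":0,"ry":15.4,"rz":-12.7,"claw":1},
    {"dx":11.1,"dy":-3.8,"dz":0,"rx":0,"ry":18.5,"rz":-15.3,"claw":1},
    {"dx":12.8,"dy":-4.4,"dz":-0.8,"rx":0,"ry":21.6,"rz":-17.8,"claw":1},
    {"dx":14.4,"dy":-5,"dz":-1.6,"rx":0,"ry":24.7,"rz":-20.4,"claw":1},
    {"dx":14.4,"dy":-5,"dz":-1.6,"rx":0,"ry":24.7,"rz":-20.4,"claw":1},
    {"dx":14.4,"dy":-5,"dz":-1.6,"rx":0,"ry":24.7,"rz":-20.4,"claw":1}
  ]
}}

```text
time: 18.8
eef_pos: [664.0, 173.6, 186.8]
tcp_rot: [[0.51, 0.541, 0.669], [0.86, -0.327, -0.392], [0.007, 0.775, -0.632]]
force: [-2.3, 1.3, 12.5]
opening: 53.3
```

```bash
python3 - <<'E'
from plan import *
rec();s=get_state();print(np.round(s["moment"],2),clear(s["qpos"]));R=np.array(s["tcp_rot"])
print("az",np.degrees(np.arctan2(R[1,2],R[0,2])))
c=capture("top");crop(c,200,90,120,90,6,"pics/d2.png")
print("up10",R.T@[0,0,10])
E
```

```text
t 18.8 q [ 0.68  0.38  1.98 -1.23  0.88  0.54] p [664.  173.6 186.8] F [-2.3  1.3 12.5] open 53.3
[-0.56 -0.83  0.04] (54, 73, 243)
az -30.359976901298214
up10 [ 0.06588426  7.75346    -6.31502315]
```

View pics/d2.png

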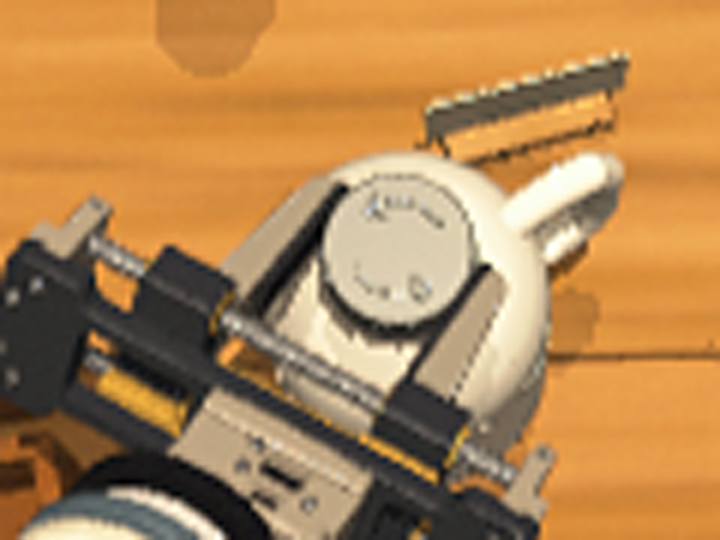

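>>> {"op": "move_arm", "data": {
  "plan": [
    {"dx":0,"dy":0,"dz":0,"rx":0,"ry":0,"rz":0,"claw":1},
    {"dx":0,"dy":2.3,"dz":-1.9,"rx":0,"ry":0,"rz":0,"claw":1},
    {"dx":0,"dy":4.7,"dz":-3.8,"rx":0,"ry":0,"rz":0,"claw":1},
    {"dx":0,"dy":7,"dz":-5.7,"rx":0,"ry":0,"rz":0,"claw":1},
    {"dx":0,"dy":9.3,"dz":-7.6,"rx":0,"ry":0,"rz":0,"claw":1},
    {"dx":0,"dy":11.6,"dz":-9.5,"rx":0,"ry":0,"rz":0,"claw":1},
    {"dx":0,"dy":11.6,"dz":-9.5,"rx":0,"ry":0,"rz":0,"claw":1}
  ]
}}

```text
time: 19.43
eef_pos: [663.7, 173.4, 201.8]
tcp_rot: [[0.511, 0.541, 0.668], [0.86, -0.327, -0.393], [0.006, 0.775, -0.632]]
force: [-0.2, -0.1, -1.0]
opening: 53.4
```

>>> {"op": "move_arm", "data": {
  "plan": [
    {"dx":0,"dy":4,"dz":-3.2,"rx":0,"ry":0,"rz":0,"claw":1},
    {"dx":0,"dy":11,"dz":-9,"rx":0,"ry":0,"rz":0,"claw":1},
    {"dx":0,"dy":20,"dz":-16.3,"rx":0,"ry":0,"rz":0,"claw":1},
    {"dx":0,"dy":29,"dz":-23.6,"rx":0,"ry":0,"rz":0,"claw":1},
    {"dx":0,"dy":36,"dz":-29.3,"rx":0,"ry":0,"rz":0,"claw":1},
    {"dx":0,"dy":38.8,"dz":-31.6,"rx":0,"ry":0,"rz":0,"claw":1},
    {"dx":0,"dy":38.8,"dz":-31.6,"rx":0,"ry":0,"rz":0,"claw":1},
    {"dx":0,"dy":38.8,"dz":-31.6,"rx":0,"ry":0,"rz":0,"claw":1}
  ]
}}

```text
time: 20.1
eef_pos: [663.4, 173.0, 251.9]
tcp_rot: [[0.511, 0.54, 0.668], [0.859, -0.327, -0.393], [0.007, 0.775, -0.632]]
force: [-0.1, 0.2, -0.9]
opening: 53.3
```

```bash
python3 - <<'E'
from plan import *
rec();s=get_state();print(np.round(s["qvel"],3),clear(s["qpos"]))
c=capture("top");cv2.imwrite("pics/e1.png",c["frame"]);crop(c,200,90,120,90,6,"pics/e1c.png")
d=capture("scene");crop(d,230,70,160,120,5,"pics/e1s.png")
E
```

```text
t 20.1 q [ 0.68  0.28  1.93 -1.13  0.93  0.37] p [663.4 173.  251.9] F [-0.1  0.2 -0.9] open 53.3
[-0.001  0.014  0.009 -0.002 -0.001  0.005] (72, 62, 243)
```

View pics/e1.png

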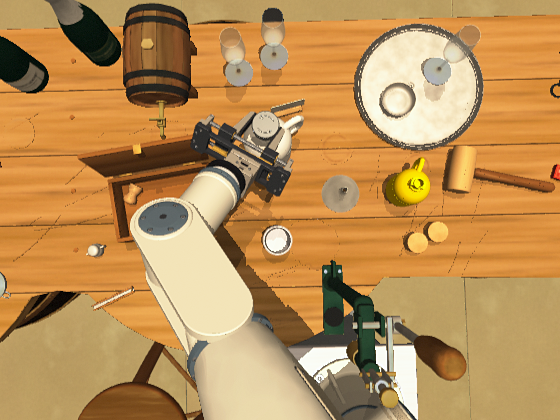

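View pics/e1s.png

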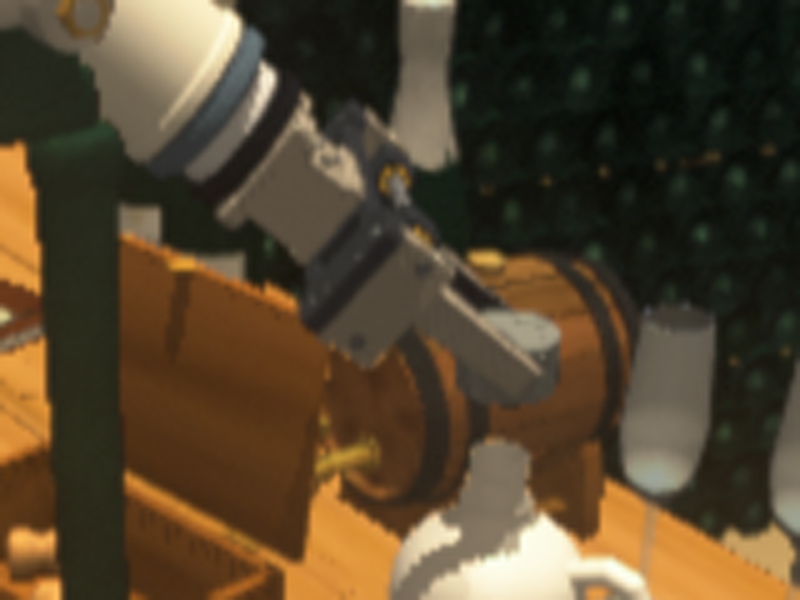

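```bash
python3 - <<'E'
from plan import *
c=capture("top");crop(c,240,100,60,45,13,"pics/f1.png");d=capture("scene");crop(d,310,120,60,45,13,"pics/f1s.png")
print(bp(c,266,123.5,287),bp(d,230+508/5,70+337/5,287),get_state()["opening"])
E
```

```text
[638.22096687 184.18599508 287.        ] [629.56084363 177.5007418  287.        ] 53.489545026971854
```

View pics/f1.png

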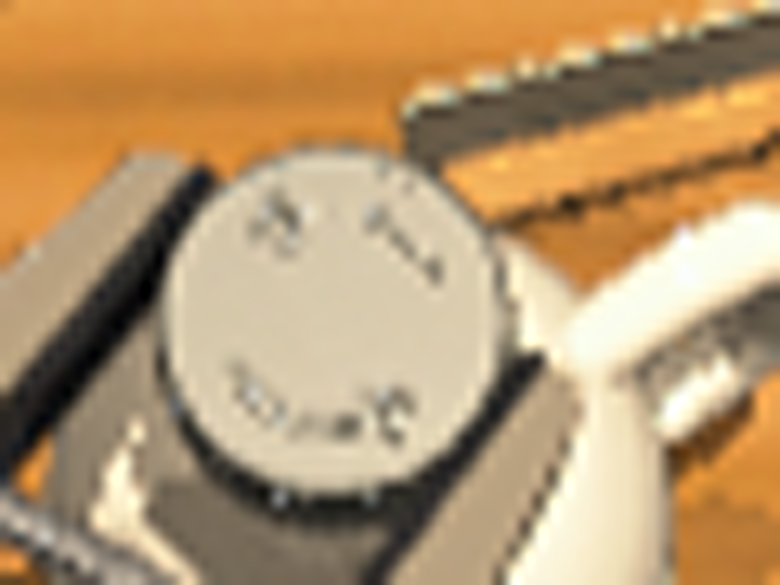

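View pics/f1s.png

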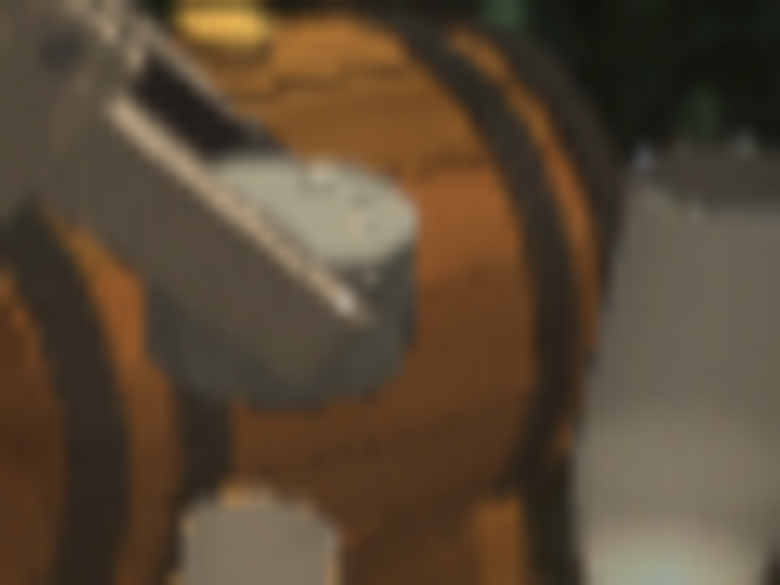

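```bash
python3 - <<'E'
from rig import *
print(finish_job())
E
```

```text
the job is handed in; nothing more can be done
None
```

I've handed the job in at about 20 s. `finish_job` gave no verdict, so what follows is from my own checks.

**What I did**
- I tipped both corks into the cork box and set the empty beaker down upright where it had stood, about 23 cm axis to axis from the jug.
- I pressed the jug's cap about 5 mm (12 N), turned it about 64° anticlockwise and lifted it about 60 mm above its locked place.
- I tilted the tool for the cap, because pointing it straight down would have put the arm into the cork puller.

**What the last checks showed**
- **Cap:** it is gripped at 53.5 mm opening and looks level in both cameras by eye; I did not measure the tilt. There is almost no force on the tool, so it is free of the neck.
- **Cap over the axis:** the top camera puts it within 3 mm of the jug's axis. The scene camera put it about 13 mm off, but a finger partly hides the cap there. Both are inside the 35 mm limit.
- **Jug, funnel and beaker:** they look unmoved in the last pictures. The beaker is upright, and the fingers are well clear of it.
- **Corks:** both were clearly in the box after the pour. In the last top view the arm hides one of them.

**What disagreed:** the visible fingertips sat some 15–20 mm short of the reported tool point. I allowed for this by reaching further at both grasps.

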